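# Load and prime the marker refill station

### The arm

A 6-joint arm with a two-finger parallel gripper is mounted at the origin on the work surface. World frame = base frame: x ahead of the robot, y to its left, z up, the work surface at z = 0. Lengths are in m, angles in degrees, forces in N, time in s.
With the tool pointing down it reaches from about 0.375 to 0.9 m from the base axis. Payload 3.1 kg.
Tool frame: the origin (TCP) lies midway between the tips of the shut fingers; the grasp point (between the pads) lies 19 mm behind it; z points along the fingers, y is the line along which they close (so a half turn about z gives the same grasp; the last joint's range is limited). The gripper opens to 87 mm and grips with 3 to 60 N. Pads are 19 mm wide; open, the fingers measure 117 mm over their backs; the gripper's body (75 mm by 190 mm) begins 51 mm behind the grasp point.
Start: joints at [-86.144, 30.224, 82.088, -0, 67.689, -10.227], TCP at [0.152, -0.606, 0.223] pointing down, gripper open.
Joint ranges: [-176.69, 176.69], [-43.24, 126.21], [12.49, 139.97], [-82, 262], [0, 151.66], [-163.58, 163.58]. Speed limits (degrees/s): [159.86, 159.86, 180, 180, 180, 180].

### API

Orientations are given as a 3x3 rotation matrix whose columns are the frame's x, y, z axes.
In Python, from rig import bot, vision, hand_in gives the robot as it stands (bot), with the cameras (vision) and the job as plain functions.
- The arm moves only by the shell command python3 steer.py 'ROWS'. ROWS is rows parted by semicolons, their numbers by spaces, 1 to 20 of them, each of 7 numbers: dx, dy, dz in m, then a rotation vector rx, ry, rz in degrees, then the opening from 0.0 (shut) to 1.0 (fully open); each row is the pose to reach, as a shift and turn from the pose commanded when the command began, along the tool's axes at that moment; what a row does not reach only later rows make up. A row lasts 1/10 s, in which the tool goes at most 0.05 m and 8.59 degrees, less where a joint would pass 70% of its speed; a pose out of reach is approached as far as the arm can. The fingers move at their own pace and stop on an object; the grip force is fixed at half the most. Time passes only in rows, so rows that do not move let the fingers close. It prints the time, the measured TCP pose, the force, the opening and the grip force at its end.
- bot.read_state(): the state, without advancing time (a new reading comes with each control period).
- vision.capture(name): name is "scene" or "top" or "wrist"; returns a dict with "color" (384x512x3 uint8, red, green, blue), "K" (3x3 intrinsics, pixels), "view" (4x4, takes a point from world to camera coordinates); the wrist camera has in their place "mount" (4x4, takes a point from camera to tool coordinates, whose origin is the TCP and whose axes are the flange's). Camera axes: x right, y up, looking along -z (the intrinsics and any distortion apply to the point x, -y, -z); pixel columns grow to the right and rows downward; lengths in m; the calibration is good to about 2 mm. A picture is of the moment at which its call begins: read the wrist's pose just before it. There is no depth.
- hand_in(): hands the job in; it is judged then, once.
The state is a dict: "time_s": time; "joint_positions": joint angles; "qvel": joint speeds; "tau": joint torques, N m; "position": TCP position; "tcp_rot": TCP orientation; "force": force on the tool from outside, world axes, zero at the start; "moment": the same for the moment, N m; "opening": opening from 0.0 (shut) to 1.0 (fully open); "grasp_force": force on a finger pad.
Only numpy, scipy, OpenCV 4.12 (cv2) and the standard library are available. Lean on these libraries where they do the work, as an engineer would, in place of code of your own. Each camera call takes 0.05 s, during which the arm holds its last target. There are 200 camera calls.

### The job

Take the dust cover off the marker refill station and lay it flat on the sketchbook, then seat every refill cartridge standing on the desk in a socket of its own: they fit tightly, so twist each one down until its flange rests on the rim, never forcing a sprung socket down to its stop. When all are fully home, swing the priming lever to its stop and let it return to rest. Leave the other things on the desk where they are.

Things in the scene. Friction and masses are not known exactly. Their poses are not given: they have to be found in the camera images.
- station: marker refill station, fixed: grey base plate 100 mm (x) by 345 mm (y), 14 mm thick, with a white tank 45 mm tall behind it (x = 62 to 108 mm). Origin: centre of the plate, on the desk. At x = 0 stand three sockets at y = -130, -45 and +40 mm, and the post of the priming lever (52 mm diameter, 64 mm tall) at y = +130 mm
- socket0_rim (a point): centre of the top rim of socket 0 (lowest station y), 56 mm above the desk when not pressed. The socket is an open upright aluminium sleeve, 59 mm outside diameter, 45 mm bore, 29 mm deep. Four sprung brass plungers stick 2 mm into the bore 8 mm below the rim and grip a cartridge's spigot. Fully home, the cartridge's flange sits on this rim
- socket1_rim (a point): centre of the top rim of socket 1 (middle), 56 mm above the desk when not pressed. The socket is an open upright aluminium sleeve, 59 mm outside diameter, 45 mm bore, 29 mm deep. Four sprung brass plungers stick 2 mm into the bore 8 mm below the rim and grip a cartridge's spigot. Fully home, the cartridge's flange sits on this rim
- socket2_rim (a point): centre of the top rim of socket 2 (next to the lever), 56 mm above the desk when not pressed. The socket is an open upright aluminium sleeve, 59 mm outside diameter, 45 mm bore, 29 mm deep. Four sprung brass plungers stick 2 mm into the bore 8 mm below the rim and grip a cartridge's spigot. Fully home, the cartridge's flange sits on this rim
- socket0 (a joint): how far socket 0 is pressed down on its spring mount, m: 0 at rest, 0.010 at its stop (25 N); it gives from 3 N on, about 1 mm for each 2.2 N, and springs back. Pushing a cartridge straight down past the plungers takes 27 to 33 N, too much; turning it to and fro meanwhile, 0.1 rad or more per mm of descent, needs under half of that
- socket1 (a joint): how far socket 1 is pressed down on its spring mount, m: 0 at rest, 0.010 at its stop (25 N); it gives from 3 N on, about 1 mm for each 2.2 N, and springs back. Pushing a cartridge straight down past the plungers takes 27 to 33 N, too much; turning it to and fro meanwhile, 0.1 rad or more per mm of descent, needs under half of that
- socket2 (a joint): how far socket 2 is pressed down on its spring mount, m: 0 at rest, 0.010 at its stop (25 N); it gives from 3 N on, about 1 mm for each 2.2 N, and springs back. Pushing a cartridge straight down past the plungers takes 27 to 33 N, too much; turning it to and fro meanwhile, 0.1 rad or more per mm of descent, needs under half of that
- cartridge0: refill cartridge, one of 2 or 3 alike (None if absent), 68 mm tall, about 140 g. Origin: centre of its foot, z up. From the foot: round spigot 42 mm diameter, 28 mm long, its lowest 8 mm tapering to 38.6 mm; flange 54 mm diameter from 28 to 33 mm; square grip 40 x 40 mm from 33 to 68 mm, flats square to x and y. Fits any socket at any angle; fully home, its origin is 28 mm below the rim
- cartridge1: refill cartridge, one of 2 or 3 alike (None if absent), 68 mm tall, about 140 g. Origin: centre of its foot, z up. From the foot: round spigot 42 mm diameter, 28 mm long, its lowest 8 mm tapering to 38.6 mm; flange 54 mm diameter from 28 to 33 mm; square grip 40 x 40 mm from 33 to 68 mm, flats square to x and y. Fits any socket at any angle; fully home, its origin is 28 mm below the rim
- cartridge2: refill cartridge, one of 2 or 3 alike (None if absent), 68 mm tall, about 140 g. Origin: centre of its foot, z up. From the foot: round spigot 42 mm diameter, 28 mm long, its lowest 8 mm tapering to 38.6 mm; flange 54 mm diameter from 28 to 33 mm; square grip 40 x 40 mm from 33 to 68 mm, flats square to x and y. Fits any socket at any angle; fully home, its origin is 28 mm below the rim
- cover: loose dust cover that lies over the three sockets at first: a flat grey plate 64 mm (x) by 250 mm (y), 8 mm thick, 160 g, with an upright black round knob in the middle of its top, 22 mm diameter, from 8 to 44 mm. Origin: centre of the plate's underside
- sketchbook: open sketchbook lying fixed on the desk, 190 mm (x) by 260 mm (y), 12 mm thick. Origin: centre of its underside
- lever (a joint): angle of the priming lever, rad: 0 at rest, 1.2 at its stop. It is a flat steel arm that swings level about an upright axis on the pump post, anticlockwise seen from above as it is pulled; a spring drives it back to 0 when it is let go (about 1.3 N at the knob at rest, 5.8 N at the stop)
- lever_knob (a point): point in the upright round grey knob at the end of the lever's arm, 75 mm from the lever's axis: 18 mm diameter, from 74 to 110 mm above the desk; this point is at 96 mm. At rest the arm points 110 degrees anticlockwise from the station's +x axis (to its +y side), at the stop to its -x side
- lever_axis (a point): point on the lever's upright axis, 96 mm above the desk
- inkjar: closed glass ink jar, 48 mm diameter, 60 mm tall, a bystander; origin: centre of its underside
- tape: roll of tape lying flat, a ring 64 mm outside diameter, 38 mm inside, 30 mm tall, a bystander; origin: centre of its underside
- eraser: white eraser, 45 x 22 x 14 mm, a bystander; origin: centre of its underside
- notes: pad of sticky notes, 76 x 76 x 14 mm, a bystander; origin: centre of its underside
- measure: round tape measure, 52 mm diameter, 22 mm tall, a bystander; origin: centre of its underside
- basket: little straw basket sample, 126 mm across, 65 mm tall to the rim, with a leather handle arching to 122 mm, a bystander; origin: centre of its underside

How it is judged (in metres and radians):
On the way, in this order (a step that is already met when the one before it is completed fails the run):
1. the dust cover lies on the sketchbook (x of cover in the frame of sketchbook between -0.09 and 0.09 m and y of cover in the frame of sketchbook between -0.125 and 0.125 m and z of cover in the frame of sketchbook below 0.018 m and angle between cover's own z axis and vertical below 0.1 rad), for 0.2 s.
2. every cartridge is fully home in a socket (((z of cartridge0 in the frame of socket0_rim below -0.0255 m and horizontal distance between cartridge0 and socket0_rim below 0.004 m and angle between cartridge0's own z axis and vertical below 0.08 rad) or (z of cartridge0 in the frame of socket1_rim below -0.0255 m and horizontal distance between cartridge0 and socket1_rim below 0.004 m and angle between cartridge0's own z axis and vertical below 0.08 rad) or (z of cartridge0 in the frame of socket2_rim below -0.0255 m and horizontal distance between cartridge0 and socket2_rim below 0.004 m and angle between cartridge0's own z axis and vertical below 0.08 rad)) and ((z of cartridge1 in the frame of socket0_rim below -0.0255 m and horizontal distance between cartridge1 and socket0_rim below 0.004 m and angle between cartridge1's own z axis and vertical below 0.08 rad) or (z of cartridge1 in the frame of socket1_rim below -0.0255 m and horizontal distance between cartridge1 and socket1_rim below 0.004 m and angle between cartridge1's own z axis and vertical below 0.08 rad) or (z of cartridge1 in the frame of socket2_rim below -0.0255 m and horizontal distance between cartridge1 and socket2_rim below 0.004 m and angle between cartridge1's own z axis and vertical below 0.08 rad)) and ((z of cartridge2 in the frame of socket0_rim below -0.0255 m and horizontal distance between cartridge2 and socket0_rim below 0.004 m and angle between cartridge2's own z axis and vertical below 0.08 rad) or (z of cartridge2 in the frame of socket1_rim below -0.0255 m and horizontal distance between cartridge2 and socket1_rim below 0.004 m and angle between cartridge2's own z axis and vertical below 0.08 rad) or (z of cartridge2 in the frame of socket2_rim below -0.0255 m and horizontal distance between cartridge2 and socket2_rim below 0.004 m and angle between cartridge2's own z axis and vertical below 0.08 rad))), for 0.2 s.
3. the priming lever is swung to its stop while the cartridges are home (all of step 2 and value of joint lever above 1.12 rad), for 0.1 s.
4. the priming lever is back at rest (value of joint lever below 0.08 rad), for 0.2 s.
At the end, for the whole second after the job is handed in: every cartridge present is upright in a socket, within 4 mm of its axis and with its flange within 2.5 mm of the rim; the cover lies flat with its centre over the sketchbook (within 90 mm along x and 125 mm along y of the book's centre); the lever is within 0.08 rad of rest; all is still (all of step 1 and all of step 2 and value of joint lever below 0.08 rad and linear speed of each of cover, cartridge0, cartridge1, cartridge2 below 0.02 m/s); the robot touches nothing.
It fails at once if a socket is forced down to its stop (more than 8.5 mm, about 22 N) (value of joint any of socket0, socket1, socket2 above 0.0085 m).
It fails at once if a bystander is pushed more than 50 mm from its place (distance of any of inkjar, tape, eraser, notes, measure, basket from where it was at the start of the episode above 0.05 m).
Of cartridge0, cartridge1, cartridge2 only 2 to 3 are there at a start; the rules pass over those that are not, and their reading is None.
At some moment in a run one of cartridge0, cartridge1, cartridge2, cover may be knocked a few centimetres aside while the robot is not near it.
Once in a run the grip may slacken for a moment while it holds something.
It also fails if it takes over 210 s, if anything falls off the work surface, if the arm or the gripper's body presses on something with over 40 N, if the wrist force passes 120 N, or if a joint passes its speed limit or range.

## Working session

There is one attempt and no reset: what is moved stays moved. The work goes in short steps, Python scripts to look and compute and a shell command to move; the robot and the scene stay as the last step left them, time stands still between calls to the robot, and variables do not carry over. Pictures are saved under pics/ and viewed, at most 14 in all, crops included, and the job is handed in when it is done.

```bash
ls; mkdir -p pics; python3 - <<'E'
from rig import bot, vision, hand_in
import cv2,numpy as np,pickle
s=bot.read_state();print({k:np.round(v,3).tolist() for k,v in s.items()})
d={}
for n in("scene","top"):
    c=vision.capture(n);d[n]=c;cv2.imwrite(f"pics/{n}0.png",c["color"][:,:,::-1]);print(n,c["K"].tolist(),np.round(c["view"],4).tolist(),[k for k in c])
pickle.dump(d,open("c0.pkl","wb"))
a=np.vstack([d["scene"]["color"],]);cv2.imwrite("pics/both.png",cv2.resize(d["scene"]["color"][:,:,::-1],(800,600)))
cv2.imwrite("pics/top_big.png",cv2.resize(d["top"]["color"][:,:,::-1],(800,600)))
E
```

```text
pics
rig.py
steer.py
{'time_s': 0.0, 'joint_positions': [-86.146, 30.279, 82.156, -0.002, 67.687, -10.228], 'qvel': [0.049, 0.05, 0.045, -0.084, -0.09, -0.024], 'tau': [-0.001, -44.004, -17.659, 0.064, 0.058, -0.0], 'position': [0.152, -0.605, 0.222], 'tcp_rot': [[0.97, 0.243, -0.0], [0.243, -0.97, 0.002], [0.0, -0.002, -1.0]], 'force': [-0.828, 0.251, -0.105], 'moment': [-0.028, 0.028, -0.037], 'grasp_force': 0.0, 'opening': 0.999}
scene [[427.82511405702417, 0.0, 263.725326214208], [0.0, 427.82511405702417, 186.66705566689225], [0.0, 0.0, 1.0]] [[0.8096, 0.5869, 0.0028, -0.4313], [-0.492, 0.6761, 0.5485, 0.2197], [0.32, -0.4454, 0.8362, -1.4129], [0.0, 0.0, 0.0, 1.0]] ['color', 'K', 'view']
top [[484.27779224065927, 0.0, 253.25688283545065], [0.0, 484.27779224065927, 197.07228613902845], [0.0, 0.0, 1.0]] [[-0.0134, -0.9999, 0.0105, -0.0132], [0.9812, -0.0111, 0.1929, -0.5204], [-0.1927, 0.0129, 0.9812, -1.6008], [0.0, 0.0, 0.0, 1.0]] ['color', 'K', 'view']
```

View pics/both.png

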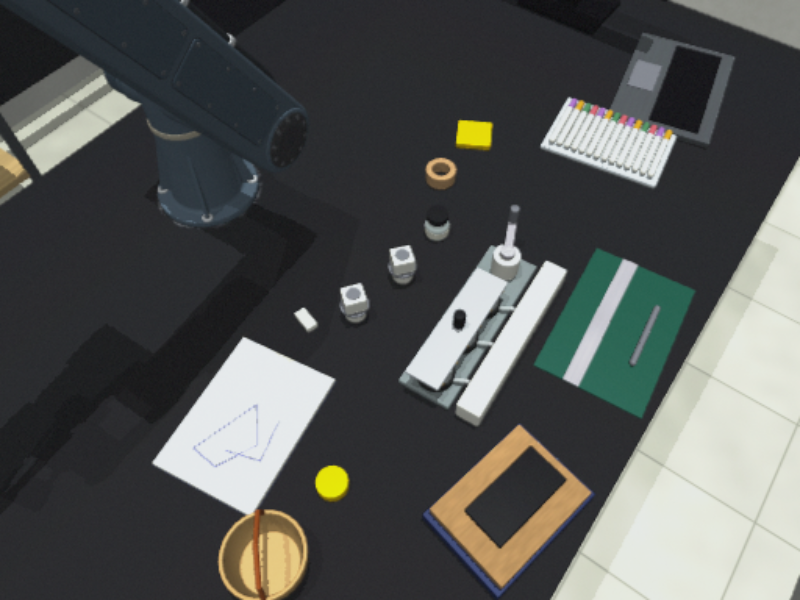

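View pics/top_big.png

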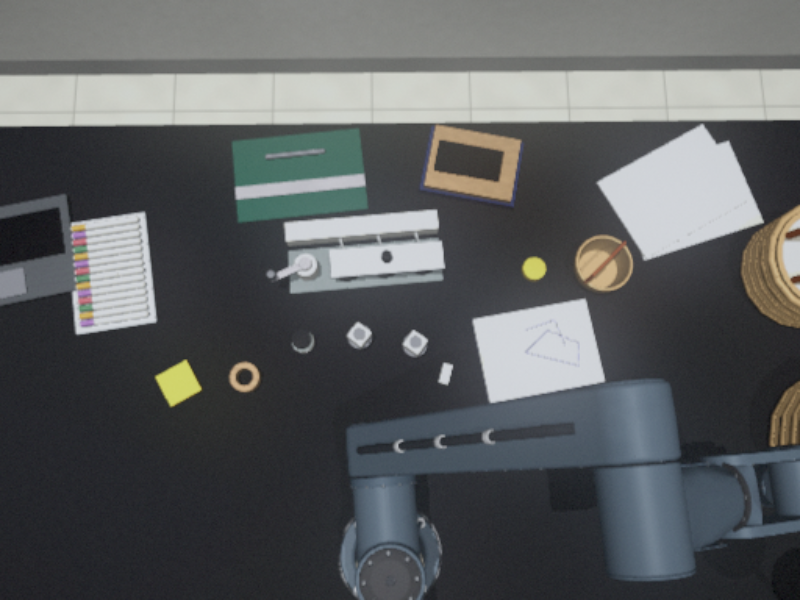

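The pictures show two cartridges (scene ≈(402,262) and (354,300); top ≈(359,335) and (415,343)), the cover with a black knob (top (386,257)), the lever's knob on the left (top (271,274)), the white sketchbook (top (540,350)), with the bystanders around them. I'll measure these in both views.

```bash
cat > h.py <<'E'
import numpy as np,cv2,pickle
from rig import bot, vision, hand_in
F=np.diag([1,-1,-1,1.])
def cam(c,s=None):
    "world->cv camera 4x4"
    if "view" in c: return F@c["view"]
    T=np.eye(4);T[:3,:3]=s["tcp_rot"];T[:3,3]=s["position"]
    return F@np.linalg.inv(T@c["mount"])
def ray(K,V,p):
    R=V[:3,:3];o=-R.T@V[:3,3];d=R.T@np.linalg.solve(K,[p[0],p[1],1.]);return o,d
def onz(K,V,p,z):
    o,d=ray(K,V,p);return o+d*(z-o[2])/d[2]
def proj(K,V,X):
    q=K@(V[:3,:3]@np.asarray(X)+V[:3,3]);return q[:2]/q[2]
def tri(*v):
    "v: (K,V,p)... ->point, residual"
    A=np.zeros((3,3));b=np.zeros(3);L=[]
    for K,V,p in v:
        o,d=ray(K,V,p);d/=np.linalg.norm(d);P=np.eye(3)-np.outer(d,d);A+=P;b+=P@o;L.append((P,o))
    x=np.linalg.solve(A,b);return x,max(np.linalg.norm(P@(x-o)) for P,o in L)
def snap(n):
    s=bot.read_state();c=vision.capture(n);return c["color"],np.array(c["K"]),cam(c,s),s
E
python3 - <<'E'
from h import *
d=pickle.load(open("c0.pkl","rb"));g={n:(np.array(d[n]["K"]),cam(d[n])) for n in d}
f=.64
pts={"covknob":((459,313),(386,256)),"cartA":((402,256),(359,334)),"cartB":((353,295),(415,342)),"levknob":((515,210),(271,274)),"jar":((437,214),(302,338))}
for k,(a,b) in pts.items():
    x,r=tri((*g["scene"],np.array(a)*f),(*g["top"],np.array(b)*f));print(k,x.round(3),round(r,4))
print("cam",[ray(*g[n],(0,0))[0].round(3) for n in g])
for n in("top","scene"):
    im=d[n]["color"]; m=(im.min(2)>120).astype(np.uint8)
    for c in cv2.findContours(m,cv2.RETR_EXTERNAL,cv2.CHAIN_APPROX_SIMPLE)[0]:
        if cv2.contourArea(c)>60:
            r=cv2.minAreaRect(c);M=cv2.moments(c);print(n,np.round(r[0],1),np.round(r[1],1),round(r[2]), [onz(*g[n],p,0.012).round(3)[:2].tolist() for p in cv2.boxPoints(r)] if cv2.contourArea(c)>1500 else "")
C=[]
for n,(u,v,w,h) in {"scene":(200,140,140,120),"top":(170,130,140,110)}.items():
    C.append(cv2.resize(d[n]["color"][v:v+h,u:u+w,::-1],(400*1,int(400*h/w)),interpolation=2))
h=max(c.shape[0] for c in C);C=[cv2.copyMakeBorder(c,0,h-c.shape[0],0,0,0) for c in C];cv2.imwrite("pics/z0.png",np.hstack(C))
E
```

```text
covknob [0.627 0.002 0.093] 0.0019
cartA [0.463 0.061 0.059] 0.0014
cartB [ 0.444 -0.059  0.059] 0.001
levknob [0.589 0.247 0.1  ] 0.002
jar [0.457 0.185 0.056] 0.0018
cam [array([ 0.909, -0.525,  1.062]), array([0.202, 0.002, 1.671])]
top [284.9 238.6] [ 6.8 13.3] 14 
top [156.5 240.5] [17. 17.] 90 
top [265.5 220. ] [14.8 14.8] 45 
top [229.8 214.8] [14.8 14.1] 45 
top [344.2 223.9] [55.7 76.6] 79 [[0.503, -0.188], [0.55, -0.454], [0.357, -0.477], [0.312, -0.217]]
top [  7.  180.8] [16.3 17.1] 80 
top [390.5 178. ] [14.8 24.7] 45 
top [376.8 166.2] [12.7 21.9] 45 
top [504.5 162.5] [51. 13.] 90 
top [ 70.2 174.4] [73.4 52.7] 84 [[0.741, 0.735], [0.76, 0.55], [0.495, 0.51], [0.477, 0.69]]
top [229.5 160.5] [ 46.  107.3] 85 [[0.73, 0.259], [0.761, -0.123], [0.592, -0.133], [0.563, 0.243]]
top [502.  163.5] [61. 18.] 90 
top [191.6 118.9] [ 8.5 83.6] 84 
top [296.8 102.7] [44.3 37.9] 10 
top [437.  127.4] [74.5 86.8] 61 [[0.823, -0.487], [0.983, -0.78], [0.73, -0.885], [0.579, -0.597]]
top [255.5  61.9] [ 33.6 511.3] 90 [[1.104, 0.909], [1.104, -0.994], [0.969, -0.979], [0.971, 0.897]
[... 192 characters left out ...]
7.1 16.3] 45 
scene [155.5 269.4] [ 72.3 106.9] 32 [[0.361, -0.478], [0.288, -0.202], [0.506, -0.191], [0.551, -0.455]]
scene [195.4 203.7] [14.8  8.2] 53 
scene [226.5 189.9] [16.  15.5] 76 
scene [383.9 205.7] [11.2 86.3] 27 
scene [257.8 165.7] [16.7 14.3] 76 
scene [311.3 204.1] [ 57.4 123.2] 31 [[0.595, -0.125], [0.535, 0.291], [0.717, 0.281], [0.748, -0.117]]
scene [489.6 274.7] [133.8 323.7] 29 [[0.98, -0.277], [0.98, 0.809], [1.357, 0.744], [1.24, -0.244]]
scene [389.1  89.8] [79.6 37. ] 20 [[0.51, 0.508], [0.458, 0.689], [0.737, 0.72], [0.77, 0.545]]
scene [52.4 81.3] [19.3 77.4] 54 
scene [38.9 69. ] [ 6.9 68.5] 56 
scene [412.1  47.7] [16.4 17.1] 18 
scene [471.  15.] [30. 80.] 90
```

View pics/z0.png

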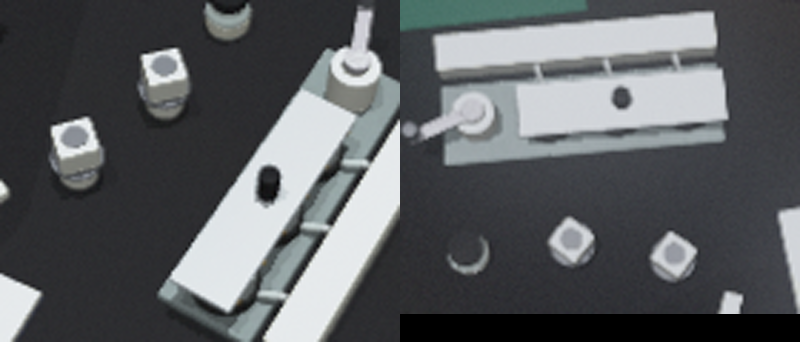

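The zoom shows the cover's knob, and the two cartridges turned roughly 40° with grey discs on top. The triangulated heights fit: knob top 0.093, cartridge tops 0.06, lever 0.10. Next I'll take the wrist camera above the station.

```bash
cat >> h.py <<'E'
def go(x,y,z,yaw=None):
    "shift in tool axes & turn about tool z (yaw= heading of tool x axis, deg, modulo 180)"
    s=bot.read_state();R=np.array(s["tcp_rot"]);d=R.T@(np.array([x,y,z])-s["position"])
    psi=np.degrees(np.arctan2(R[1,0],R[0,0]));t=0 if yaw is None else -((yaw-psi+90)%180-90)
    tilt=np.degrees(np.cross(R[:,2],[0,0,-1])@R)
    print("d",d.round(4),"rows",np.ceil(np.linalg.norm(d)/.05),"yaw now",psi.round(2),"rz",round(t,2),"tiltfix",tilt.round(2),"j",np.round(s["joint_positions"],1))
E
python3 - <<'E'
from h import *
go(.53,0,.34,5)
E
```

```text
d [ 0.514  -0.4956 -0.1172] rows 15.0 yaw now 14.08 rz 9.08 tiltfix [-0.11 -0.02  0.  ] j [-86.1  30.3  82.1  -0.   67.7 -10.2]
```

```bash
python3 steer.py '.514 -.496 -.117 0 0 9 1;.514 -.496 -.117 0 0 9 1;.514 -.496 -.117 0 0 9 1;.514 -.496 -.117 0 0 9 1;.514 -.496 -.117 0 0 9 1;.514 -.496 -.117 0 0 9 1;.514 -.496 -.117 0 0 9 1;.514 -.496 -.117 0 0 9 1;.514 -.496 -.117 0 0 9 1;.514 -.496 -.117 0 0 9 1;.514 -.496 -.117 0 0 9 1;.514 -.496 -.117 0 0 9 1;.514 -.496 -.117 0 0 9 1;.514 -.496 -.117 0 0 9 1;.514 -.496 -.117 0 0 9 1;.514 -.496 -.117 0 0 9 1;.514 -.496 -.117 0 0 9 1;.514 -.496 -.117 0 0 9 1;.514 -.496 -.117 0 0 9 1;.514 -.496 -.117 0 0 9 1'
python3 - <<'E'
from h import *
im,K,V,s=snap("wrist");cv2.imwrite("pics/w1.png",im[:,:,::-1]);pickle.dump((im,K,V,s),open("w1.pkl","wb"))
go(.53,0,.34,5);print(K.tolist(),ray(K,V,(256,192)))
E
```

```text
time_s: 2.1
position: [0.5295, -0.0011, 0.3394]
tcp_rot: [[0.996, 0.087, -0.001], [0.087, -0.996, -0.0], [-0.001, -0.0, -1.0]]
force: [0.4, 0.4, 0.3]
opening: 0.999
grasp_force: 0.0
d [ 0.0005 -0.0009 -0.0005] rows 1.0 yaw now 4.99 rz -0.01 tiltfix [-0.    0.02  0.  ] j [-12.2  15.8  86.6  -0.   77.7  72.8]
[[294.3888719487593, 0.0, 254.41544989138757], [0.0, 294.3888719487593, 190.77131192554126], [0.0, 0.0, 1.0]] (array([0.60712027, 0.00582432, 0.5007889 ]), array([-0.28763534, -0.03224176, -0.95722138]))
```

View pics/w1.png

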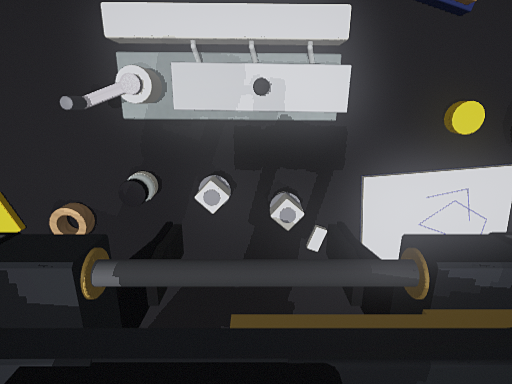

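The wrist view shows everything clearly: cover knob (262,86), cartridge discs (212,197) and (288,214), lever knob (67,102), plate, tank top edge and book. Now the exact features.

```bash
python3 - <<'E'
from h import *
d=pickle.load(open("c0.pkl","rb"));g={n:(np.array(d[n]["K"]),cam(d[n]),d[n]["color"]) for n in d}
w=pickle.load(open("w1.pkl","rb"));g["wrist"]=(w[1],w[2],w[0])
def blob(n,c,r,lo,hi,lim=0):
    im=cv2.cvtColor(g[n][2],cv2.COLOR_RGB2GRAY);u,v=map(int,c);m=np.zeros_like(im);cv2.circle(m,(u,v),r,1,-1)
    m=((im>=lo)&(im<=hi)&(m>0)).astype(np.uint8)
    nb,l,st,ce=cv2.connectedComponentsWithStats(m);
    if nb<2:return None
    i=1+np.argmax(st[1:,4]);return ce[i].round(1),st[i,4],l==i
for n,P in {"wrist":((262,86),(212,197),(288,214),(67,102)),"top":((247,164),(230,214),(265.5,219),(173.5,175)),"scene":((294,201),(257,163),(226,189),(329.5,134))}.items():
    im=cv2.cvtColor(g[n][2],cv2.COLOR_RGB2GRAY)
    for p in P:
        u,v=map(int,p);print(n,p,"prof",im[v,u-16:u+17:2].tolist())
    print(n,"knob",blob(n,P[0],14,0,90)[:2])
# wrist cover and squares
im=cv2.cvtColor(g["wrist"][2],cv2.COLOR_RGB2GRAY);m=(im>150).astype(np.uint8)
for c in cv2.findContours(m,cv2.RETR_EXTERNAL,cv2.CHAIN_APPROX_NONE)[0]:
    if cv2.contourArea(c)>150:
        r=cv2.minAreaRect(c);print("w",np.round(r[0],1),np.round(r[1],1),round(r[2],1),cv2.approxPolyDP(c,4,True)[:,0].tolist())
E
```

```text
wrist (262, 86) prof [201, 201, 201, 214, 84, 91, 91, 91, 89, 87, 87, 81, 147, 203, 201, 200, 200]
wrist (212, 197) prof [223, 214, 213, 218, 146, 151, 152, 152, 151, 152, 153, 149, 176, 213, 212, 214, 229]
wrist (288, 214) prof [215, 213, 211, 215, 139, 147, 148, 148, 147, 148, 147, 144, 221, 211, 211, 221, 74]
wrist (67, 102) prof [36, 38, 39, 35, 54, 142, 142, 143, 148, 153, 158, 42, 49, 49, 51, 52, 51]
wrist knob (array([261.5,  86.9]), np.int32(169))
top (247, 164) prof [212, 213, 212, 213, 212, 213, 192, 74, 80, 74, 174, 212, 213, 212, 212, 212, 212]
top (230, 214) prof [56, 54, 55, 54, 159, 211, 173, 158, 155, 156, 211, 190, 57, 54, 54, 54, 55]
top (265.5, 219) prof [55, 56, 52, 53, 95, 210, 205, 154, 155, 155, 171, 208, 100, 55, 58, 59, 59]
top (173.5, 175) prof [47, 49, 54, 52, 53, 55, 56, 146, 154, 128, 160, 200, 204, 202, 167, 111, 104]
top knob (array([246.9, 164.1]), np.int32(30))
scene (294, 201) prof [46, 45, 46, 201, 228, 227, 129, 39, 41, 40, 173, 227, 227, 228, 228, 228, 228]
scene (257, 163) prof [43, 44, 44, 45, 83, 230, 150, 141, 142, 142, 142, 233, 71, 45, 43, 4
[... 1046 characters left out ...]
7, 104], [136, 103], [148, 96], [150, 79], [131, 64], [145, 62], [164, 76], [167, 92], [153, 104], [165, 101], [167, 73], [155, 68], [157, 53]]
w [260.9  79.6] [180.   78.1] 0.5 [[171, 62], [174, 109], [196, 112], [191, 118], [248, 118], [224, 117], [227, 112], [200, 117], [207, 112], [194, 109], [284, 110], [277, 118], [287, 113], [294, 119], [335, 119], [337, 111], [346, 111], [351, 66], [340, 65], [340, 55], [314, 55], [311, 41], [310, 62], [338, 65], [277, 64], [306, 62], [305, 54], [256, 57], [253, 41], [250, 56], [201, 53], [201, 63], [191, 40], [194, 57], [188, 54], [189, 60], [184, 54], [184, 60], [196, 61]]
w [225.4  20.5] [249.1  35.9] 0.6 [[101, 3], [107, 37], [346, 39], [349, 4]]
```

```bash
python3 - <<'E'
from h import *
d=pickle.load(open("c0.pkl","rb"));g={n:(np.array(d[n]["K"]),cam(d[n]),d[n]["color"]) for n in d}
w=pickle.load(open("w1.pkl","rb"));g["wrist"]=(w[1],w[2],w[0])
def blob(n,c,r,lo,hi):
    im=cv2.cvtColor(g[n][2],cv2.COLOR_RGB2GRAY);m=np.zeros_like(im);cv2.circle(m,tuple(map(int,c)),r,1,-1)
    m=((im>=lo)&(im<=hi)&(m>0)).astype(np.uint8)
    nb,l,st,ce=cv2.connectedComponentsWithStats(m,connectivity=4);i=1+np.argmax(st[1:,4]);return ce[i],st[i,4]
P={"A":{"wrist":(212,197),"top":(230,214),"scene":(257,163)},"B":{"wrist":(288,214),"top":(265,219),"scene":(226,189)}}
for k,q in P.items():
    v=[]
    for n,c in q.items():
        b,a=blob(n,c,{"wrist":9,"top":6,"scene":7}[n],135,178);v.append((*g[n][:2],b));print(k,n,b.round(1),a,onz(*g[n][:2],b,.068).round(4))
    x,r=tri(*v);print(k,"disc",x.round(4),round(r,4))
print("knob",[ (x.round(4),round(r,4)) for x,r in [tri((*g["scene"][:2],(294,200)),(*g["wrist"][:2],(261.5,86.5)),(*g["top"][:2],(247,164)))]])
print("lever",[ (x.round(4),round(r,4)) for x,r in [tri((*g["scene"][:2],(329.5,133)),(*g["wrist"][:2],(67,102)),(*g["top"][:2],(173,175)))]])
W=g["wrist"][:2]
def quad(name,c,z):
    X=np.array([onz(*W,p,z) for p in c]);e=np.roll(X,-1,0)-X
    print(name,"cen",X.mean(0).round(4),"len",np.linalg.norm(e,axis=1).round(3),"ang",np.degrees(np.arctan2(e[:,1],e[:,0])).round(1))
quad("cover",[(172,63),(174,109.5),(346,111),(351,66)],.064)
quad("tank",[(101,3),(107,37.5),(346,39.5),(349.5,4)],.045)
quad("B",[(286,199),(271,216),(288,229.5),(303.5,212)],.068)
quad("A",[(210,181),(195,198),(212,213),(228.5,195)],.068)
# plate contour
im=g["wrist"][2].astype(int);gr=im.sum(2)//3;m=((gr>95)&(gr<150)).astype(np.uint8);m[:45]=0;m[125:]=0
ys,xs=np.where(m>0)
for y in (100,115,118,120,122): print(y,gr[y,116:132].tolist(),gr[y,330:346].tolist())
print(gr[110:126,150].tolist(),gr[110:126,320].tolist(),gr[44:60,150].tolist())
E
```

```text
A wrist [211.5 197.3] 211 [0.4627 0.059  0.068 ]
A top [229.6 213.3] 45 [0.4624 0.0605 0.068 ]
A scene [257.2 162.8] 49 [0.4654 0.0603 0.068 ]
A disc [0.4631 0.0603 0.0664] 0.0017
B wrist [287.8 214.2] 185 [ 0.4451 -0.0617  0.068 ]
B top [265.8 218.4] 43 [ 0.4435 -0.0605  0.068 ]
B scene [225.5 187.5] 57 [ 0.4447 -0.0598  0.068 ]
B disc [ 0.4445 -0.0607  0.068 ] 0.0012
knob [(array([6.276e-01, 2.000e-04, 9.630e-02]), np.float64(0.0029))]
lever [(array([0.5879, 0.2468, 0.1054]), np.float64(0.0021))]
cover cen [ 0.6284 -0.0022  0.064 ] len [0.061 0.246 0.06  0.246] ang [-176.9  -85.5    3.5   94.1]
tank cen [0.7116 0.0533 0.045 ] len [0.042 0.334 0.044 0.337] ang [-172.2  -85.4    3.8   94.8]
B cen [ 0.4449 -0.0607  0.068 ] len [0.036 0.036 0.038 0.035] ang [ 146.  -125.   -33.1   57.6]
A cen [0.4633 0.0592 0.068 ] len [0.036 0.035 0.04  0.035] ang [ 143.1 -129.5  -37.    56. ]
100 [44, 45, 45, 42, 43, 87, 113, 103, 97, 142, 171, 218, 218, 215, 214, 214] [213, 213, 212, 213, 213, 212, 212, 212, 212, 212, 212, 212, 212, 212, 212, 212]
115 [47, 49, 49, 49, 48, 44, 59, 163, 167, 162, 162, 163, 164, 165, 165, 164] [163, 164, 164, 164, 167, 166, 111, 62, 70, 68, 71, 69, 68, 68, 67, 65]
118 [48, 46, 48, 49, 48, 48, 44, 63, 109, 121, 115, 117, 115, 120, 121, 122] [170, 170, 169, 169, 171, 161, 71, 66, 68, 69, 68, 68, 68, 67, 66, 65]
120 [45, 46, 47, 47, 47, 47, 48, 46, 45, 44, 44, 45, 44, 45, 46, 45] [110, 91, 114, 116, 110, 110, 59, 67, 68, 68, 66, 66, 67, 66, 67, 66]
122 [46, 45, 46, 47, 46, 47, 48, 48, 48, 49, 49, 47, 49, 49, 49, 50] [66, 65, 67, 66, 66, 67, 67, 67, 67, 65, 66, 65, 65, 65, 64, 63]
[147, 148, 148, 148, 150, 149, 149, 148, 130, 74, 47, 50, 52, 52, 52, 50] [217, 196, 169, 164, 166, 165, 165, 167, 171, 161, 102, 65, 69, 70, 69, 65] [76, 74, 75, 75, 75, 75, 73, 67, 136, 162, 160, 159, 158, 159, 158, 159]
```

Heights agree with the given sizes (knob 0.096, cartridge tops 0.067, lever 0.105). Now the cover knob.

```bash
python3 -c "
from h import *
go(.628,-.001,.12);go(.628,-.001,.072)"
```

```text
d [0.0981 0.0086 0.2195] rows 5.0 yaw now 4.99 rz 0 tiltfix [-0.    0.02  0.  ] j [-12.2  15.8  86.6  -0.   77.7  72.8]
d [0.0981 0.0086 0.2675] rows 6.0 yaw now 4.99 rz 0 tiltfix [-0.    0.02  0.  ] j [-12.2  15.8  86.6  -0.   77.7  72.8]
```

```bash
python3 steer.py '.098 .0085 .2 0 0 0 1;.098 .0085 .2 0 0 0 1;.098 .0085 .2 0 0 0 1;.098 .0085 .2 0 0 0 1;.098 .0085 .2 0 0 0 1;.098 .0085 .24 0 0 0 1;.098 .0085 .267 0 0 0 1;.098 .0085 .267 0 0 0 1;.098 .0085 .267 0 0 0 1;.098 .0085 .267 0 0 0 0;.098 .0085 .267 0 0 0 0;.098 .0085 .267 0 0 0 0;.098 .0085 .267 0 0 0 0;.098 .0085 .267 0 0 0 0;.098 .0085 .267 0 0 0 0;.098 .0085 .267 0 0 0 0;.098 .0085 .267 0 0 0 0;.098 .0085 .267 0 0 0 0;.098 .0085 .267 0 0 0 0'
python3 -c "
from h import *
go(.628,-.001,.072);go(.628,-.001,.2)"
```

```text
time_s: 4.05
position: [0.6283, 0.0001, 0.0724]
tcp_rot: [[0.996, 0.089, -0.0], [0.089, -0.996, -0.0], [-0.0, 0.0, -1.0]]
force: [0.1, -0.6, -0.0]
opening: 0.245
grasp_force: 30.0
d [-0.0004  0.0011  0.0004] rows 1.0 yaw now 5.09 rz 0 tiltfix [0.01 0.01 0.  ] j [-10.2  41.4  88.1  -0.   50.5  74.8]
d [-0.0004  0.0011 -0.1276] rows 3.0 yaw now 5.09 rz 0 tiltfix [0.01 0.01 0.  ] j [-10.2  41.4  88.1  -0.   50.5  74.8]
```

```bash
python3 steer.py '0 0 -.03 0 0 0 0;0 0 -.06 0 0 0 0;0 0 -.09 0 0 0 0;0 0 -.11 0 0 0 0;0 0 -.11 0 0 0 0'
python3 -c "
from h import *
go(.43,-.334,.18,10)"
```

```text
time_s: 4.55
position: [0.6304, -0.0001, 0.1856]
tcp_rot: [[0.996, 0.089, 0.007], [0.089, -0.996, -0.001], [0.007, 0.002, -1.0]]
force: [1.1, 1.2, -1.7]
opening: 0.248
grasp_force: 30.0
d [-0.2292  0.3148  0.0047] rows 8.0 yaw now 5.09 rz -4.91 tiltfix [ 0.1  -0.37  0.  ] j [-10.2  32.9  83.7   0.   63.1  74.8]
```

```bash
python3 steer.py '-.02 .027 0 0 0 0 0;-.04 .055 0 0 0 0 0;-.065 .09 0 0 0 -1 0;-.09 .124 0 0 0 -2 0;-.115 .158 0 0 0 -3 0;-.14 .192 0 0 0 -4 0;-.165 .227 0 0 0 -5 0;-.19 .261 0 0 0 -5 0;-.21 .288 0 0 0 -5 0;-.229 .315 0 0 0 -5 0;-.229 .315 0 0 0 -5 0;-.229 .315 0 0 0 -5 0'
python3 -c "
from h import *
go(.43,-.334,.03,10)
for n in('scene','wrist'):
    im,K,V,s=snap(n);cv2.imwrite('pics/%s2.png'%n,im[:,:,::-1])
a=cv2.imread('pics/scene2.png');b=cv2.imread('pics/wrist2.png');cv2.imwrite('pics/p2.png',cv2.resize(np.hstack([a,b]),(800,300)))"
```

```text
time_s: 5.75
position: [0.4271, -0.3335, 0.1811]
tcp_rot: [[0.985, 0.173, -0.002], [0.173, -0.985, 0.003], [-0.001, -0.003, -1.0]]
force: [-0.4, -0.4, -2.4]
opening: 0.247
grasp_force: 30.0
d [0.003  0.0014 0.1511] rows 4.0 yaw now 9.96 rz -0.04 tiltfix [-0.18  0.07  0.  ] j [-49.8  27.1  96.4   0.   56.7  30.2]
```

View pics/p2.png

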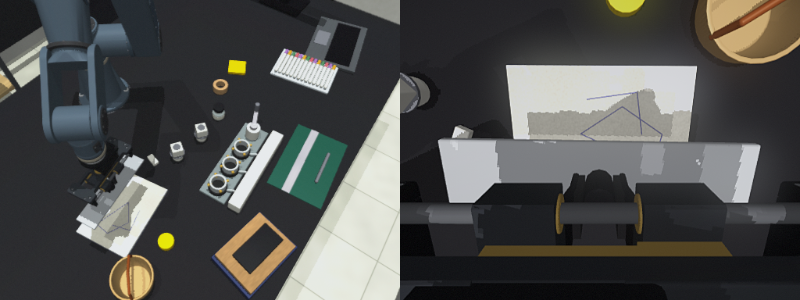

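The cover is held level over the book (crop centre) and three open sockets are visible. I'll lower it.

```bash
python3 steer.py '.003 0 .04 0 0 0 0;.003 0 .08 0 0 0 0;.003 0 .11 0 0 0 0;.003 0 .13 0 0 0 0;.003 0 .14 0 0 0 0;.003 0 .146 0 0 0 0;.003 0 .15 0 0 0 0;.003 0 .152 0 0 0 0;.003 0 .152 0 0 0 0'
```

```text
time_s: 6.75
position: [0.4315, -0.3336, 0.0312]
tcp_rot: [[0.985, 0.175, 0.001], [0.175, -0.985, -0.001], [0.001, 0.001, -1.0]]
force: [-0.2, 0.2, -1.2]
opening: 0.246
grasp_force: 30.0
```

```bash
python3 steer.py '0 0 .002 0 0 0 0;0 0 .003 0 0 0 0;0 0 .003 0 0 0 0;0 0 .003 0 0 0 0'; python3 steer.py '0 0 0 0 0 0 .6;0 0 0 0 0 0 .6;0 0 0 0 0 0 .6;0 0 0 0 0 0 .6;0 0 0 0 0 0 .6;0 0 -.04 0 0 0 .8;0 0 -.08 0 0 0 1;0 0 -.12 0 0 0 1;0 0 -.16 0 0 0 1;0 0 -.2 0 0 0 1;0 0 -.23 0 0 0 1'
python3 -c "
from h import *
go(.42,0.03,.30,35)"
```

```text
time_s: 7.15
position: [0.4314, -0.3338, 0.0284]
tcp_rot: [[0.985, 0.175, 0.001], [0.175, -0.985, -0.001], [0.001, 0.001, -1.0]]
force: [-1.1, -0.2, 5.3]
opening: 0.242
grasp_force: 30.0
time_s: 8.25
position: [0.4314, -0.3337, 0.2602]
tcp_rot: [[0.985, 0.175, 0.002], [0.175, -0.985, -0.002], [0.002, 0.002, -1.0]]
force: [0.5, -2.0, -1.2]
opening: 0.977
grasp_force: 0.0
d [ 0.0525 -0.3599 -0.0406] rows 8.0 yaw now 10.09 rz -24.91 tiltfix [ 0.14 -0.09 -0.  ] j [-49.5  21.5  91.1   0.   67.3  30.5]
```

```bash
python3 -c "
from h import *
go(.53,-.03,.33,5)
im,K,V,s=snap('top');cv2.imwrite('pics/top3.png',im[:,:,::-1]);pickle.dump((im,K,V),open('t3.pkl','wb'))
im,K,V,s=snap('scene');pickle.dump((im,K,V),open('s3.pkl','wb'))"
python3 steer.py '.155 -.28 -.06 0 0 5 1;.155 -.28 -.06 0 0 5 1;.155 -.28 -.06 0 0 5 1;.155 -.28 -.06 0 0 5 1;.155 -.28 -.06 0 0 5 1;.155 -.28 -.06 0 0 5 1;.155 -.28 -.06 0 0 5 1;.155 -.28 -.06 0 0 5 1;.155 -.28 -.06 0 0 5 1;.155 -.28 -.06 0 0 5 1'
python3 - <<'E'
from h import *
w=snap('wrist');go(.53,-.03,.33,5);pickle.dump(w,open('w3.pkl','wb'));cv2.imwrite('pics/w3.png',w[0][:,:,::-1])
E
```

```text
d [ 0.1503 -0.2815 -0.0702] rows 7.0 yaw now 10.09 rz 5.09 tiltfix [ 0.14 -0.09 -0.  ] j [-49.5  21.5  91.1   0.   67.3  30.5]
time_s: 9.35
position: [0.5339, -0.0313, 0.3165]
tcp_rot: [[0.996, 0.088, -0.002], [0.088, -0.996, 0.0], [-0.002, -0.0, -1.0]]
force: [0.4, 0.1, 0.5]
opening: 1.0
grasp_force: 0.0
d [-0.0039 -0.002  -0.0134] rows 1.0 yaw now 4.99 rz -0.01 tiltfix [-0.02  0.11 -0.  ] j [-15.4  17.4  87.8  -0.   74.9  69.7]
```

View pics/w3.png

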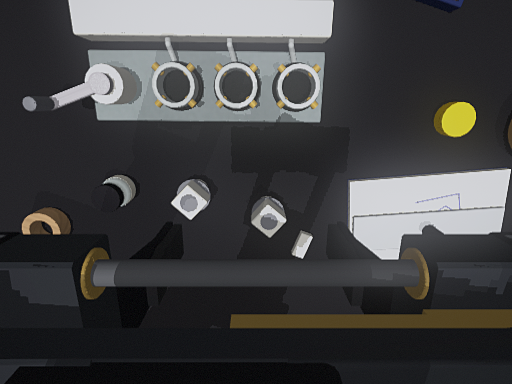

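The wrist view shows the open rims at (175,84), (237,86) and (298,86), and the cover lying on the book at the right. Next I'll fit the rims, with triangulation against the top view.

```bash
cat > rims.py <<'E'
from h import *
def rims(im,th=185,amin=150,amax=3000):
    m=(cv2.cvtColor(im,cv2.COLOR_RGB2GRAY)>th).astype(np.uint8);out=[]
    cs,h=cv2.findContours(m,cv2.RETR_CCOMP,cv2.CHAIN_APPROX_NONE)
    for c,q in zip(cs,h[0]):
        if q[3]>=0 and amin<cv2.contourArea(c)<amax and len(c)>15:
            e=cv2.fitEllipse(c)
            if min(e[1])/max(e[1])>.7: out.append((np.array(e[0]),e[1]))
    return out
E
python3 - <<'E'
from rims import *
w=pickle.load(open('w3.pkl','rb'));t=pickle.load(open('t3.pkl','rb'));s=pickle.load(open('s3.pkl','rb'))
for n,q,a in(('wrist',w,150),('top',t,40),('scene',s,40)):
    print(n)
    for th in (150,175,195):
        for e in rims(q[0],th,a):
            print(th,e[0].round(1),np.round(e[1],1),onz(q[1],q[2],e[0],.056).round(4))
E
```

```text
wrist
150 [268.2 222.1] [15.7 18.6] [ 0.4375 -0.0618  0.056 ]
150 [188.2 202.6] [17.1 18.3] [0.4586 0.0619 0.056 ]
150 [172.7  84.5] [34.2 37.4] [0.6255 0.0868 0.056 ]
150 [117.9  83.3] [40.7 50.2] [0.6205 0.1602 0.056 ]
150 [298.3  85.8] [34.3 36.9] [ 0.6387 -0.0822  0.056 ]
150 [235.5  85.1] [34.9 36.5] [0.6322 0.0023 0.056 ]
175 [268.3 221.7] [18.6 19.1] [ 0.4383 -0.0619  0.056 ]
175 [188.3 202.5] [18.  19.3] [0.4588 0.0619 0.056 ]
175 [298.3  85.8] [34.8 37. ] [ 0.6387 -0.0822  0.056 ]
175 [235.5  85. ] [35.1 37.1] [0.6323 0.0024 0.056 ]
175 [172.8  84.4] [34.5 38. ] [0.6256 0.0867 0.056 ]
195 [188.4 202.4] [18.3 19.4] [0.459  0.0617 0.056 ]
195 [298.2  85.7] [35.  37.8] [ 0.6388 -0.0821  0.056 ]
195 [235.5  85.1] [35.3 37.7] [0.6322 0.0024 0.056 ]
195 [172.8  84.4] [34.8 38.6] [0.6256 0.0867 0.056 ]
top
150 [155.9 240.8] [12.3 12.7] [0.3741 0.3068 0.056 ]
150 [229.4 213.3] [7.2 7.9] [0.4642 0.0617 0.056 ]
150 [ 54.5 193.8] [10.8 14.9] [0.5381 0.6539 0.056 ]
150 [246.2 168.1] [20.  21.1] [0.6208 0.0033 0.056 ]
150 [221.3 167.5] [13.2 13.8] [0.6241 0.089  0.056 ]
150 [222.  169.4]
[... 788 characters left out ...]
56 ]
150 [322.4 172.8] [17.6 23.2] [0.6327 0.149  0.056 ]
150 [281.6 107.8] [10. 13.] [0.3934 0.289  0.056 ]
175 [278.6 232.4] [16.7 18.4] [ 0.6403 -0.0823  0.056 ]
175 [294.4 208.5] [15.4 18. ] [0.6336 0.0027 0.056 ]
175 [225.5 187.6] [ 9.  10.6] [ 0.4395 -0.0545  0.056 ]
175 [309.1 186.4] [14.6 17.4] [0.627 0.087 0.056]
175 [257.  162.6] [ 8.5 10. ] [0.4592 0.0676 0.056 ]
175 [281.8 107.8] [10.4 13.7] [0.3938 0.2897 0.056 ]
195 [278.7 232.4] [16.9 18.8] [ 0.6405 -0.0822  0.056 ]
195 [294.3 208.5] [15.7 18.2] [0.6335 0.0025 0.056 ]
195 [225.6 187.6] [ 9.  11.1] [ 0.4396 -0.0542  0.056 ]
195 [309.1 186.4] [15.  17.6] [0.6271 0.0872 0.056 ]
195 [256.9 162.5] [ 8.7 10.5] [0.4587 0.0678 0.056 ]
```

```bash
python3 - <<'E'
from rims import *
w=pickle.load(open('w3.pkl','rb'));t=pickle.load(open('t3.pkl','rb'))
for p in ((188.4,202.4),(268.3,221.8)): print(onz(w[1],w[2],p,.068).round(4))
for e in rims(t[0],175,30): print(e[0],onz(t[1],t[2],e[0],.068).round(4))
go(.4445,-.061,.12,56);go(.4445,-.061,.038,56)
E
```

```text
[0.4634 0.0593 0.068 ]
[ 0.443  -0.0608  0.068 ]
[229.52600098 213.24246216] [0.4625 0.0608 0.068 ]
[221.38328552 167.50416565] [0.6208 0.088  0.068 ]
[245.99356079 165.31686401] [0.6276 0.0039 0.068 ]
[270.59954834 163.0916748 ] [ 0.6346 -0.0804  0.068 ]
[ 55.77987671 205.3130188 ] [0.4961 0.6421 0.068 ]
d [-0.0913  0.0215  0.1968] rows 5.0 yaw now 4.99 rz -51.01 tiltfix [-0.02  0.11 -0.  ] j [-15.4  17.4  87.8  -0.   74.9  69.7]
d [-0.0912  0.0216  0.2788] rows 6.0 yaw now 4.99 rz -51.01 tiltfix [-0.02  0.11 -0.  ] j [-15.4  17.4  87.8  -0.   74.9  69.7]
```

```bash
python3 steer.py '-.0915 .0215 .15 0 0 -51 1;-.0915 .0215 .15 0 0 -51 1;-.0915 .0215 .15 0 0 -51 1;-.0915 .0215 .15 0 0 -51 1;-.0915 .0215 .15 0 0 -51 1;-.0915 .0215 .15 0 0 -51 1;-.0915 .0215 .15 0 0 -51 1;-.0915 .0215 .15 0 0 -51 1;-.0915 .0215 .15 0 0 -51 1'
python3 - <<'E'
from rims import *
w=snap('wrist');go(.444,-.061,.038,56);pickle.dump(w,open('w4.pkl','wb'));cv2.imwrite('pics/w4.png',w[0][:,:,::-1])
for e in rims(w[0],175,100):print(e[0].round(1),np.round(e[1],1),onz(w[1],w[2],e[0],.068).round(4))
m=(cv2.cvtColor(w[0],cv2.COLOR_RGB2GRAY)>185).astype(np.uint8)
for c in cv2.findContours(m,0,1)[0]:
    if 300<cv2.contourArea(c)<6000:
        q=cv2.approxPolyDP(c,.04*cv2.arcLength(c,1),True)[:,0].astype(float)
        if len(q)==4:
            X=np.array([onz(w[1],w[2],p,.068) for p in q]);e=np.roll(X,-1,0)-X
            print(q.tolist(),X.mean(0).round(4),np.linalg.norm(e,axis=1).round(3),np.degrees(np.arctan2(e[:,1],e[:,0])).round(1))
E
```

```text
time_s: 10.3
position: [0.4455, -0.0605, 0.1677]
tcp_rot: [[0.56, 0.828, 0.0], [0.828, -0.56, -0.0], [0.0, 0.0, -1.0]]
force: [0.2, -0.7, 0.5]
opening: 1.001
grasp_force: 0.0
d [-0.0014 -0.001   0.1297] rows 3.0 yaw now 55.97 rz -0.03 tiltfix [ 0.03 -0.   -0.  ] j [-22.   22.  109.9  -0.   48.1  12. ]
[252.8 191.7] [27.8 28.8] [ 0.4438 -0.0603  0.068 ]
[449.4  87.7] [49.  59.1] [ 0.6315 -0.0773  0.068 ]
[429.5  88.1] [67.1 89. ] [ 0.6175 -0.0682  0.068 ]
[[261.0, 252.0], [256.0, 239.0], [222.0, 249.0], [225.0, 258.0]] [ 0.4008 -0.1029  0.068 ] [0.015 0.035 0.01  0.036] [  75.3  163.8 -109.   -23.6]
[[233.0, 171.0], [232.0, 208.0], [272.0, 210.0], [273.0, 172.0]] [ 0.4442 -0.0592  0.068 ] [0.036 0.038 0.037 0.036] [-126.8  -37.1   55.5  144.4]
[[167.0, 37.0], [168.0, 86.0], [212.0, 89.0], [214.0, 41.0]] [0.4629 0.0591 0.068 ] [0.037 0.037 0.037 0.038] [-127.6  -37.8   51.1  141.5]
```

View pics/w4.png

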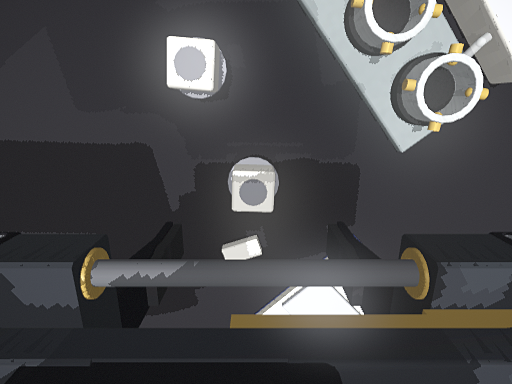

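The cartridge sits centred under the gripper (disc (253,192)) with flats near 54°. I'll descend and grip.

```bash
python3 steer.py '-.001 -.001 .045 0 0 2 1;-.001 -.001 .09 0 0 2 1;-.001 -.001 .115 0 0 2 1;-.001 -.001 .129 0 0 2 1;-.001 -.001 .129 0 0 2 1;-.001 -.001 .129 0 0 2 1;-.001 -.001 .129 0 0 2 0;-.001 -.001 .129 0 0 2 0;-.001 -.001 .129 0 0 2 0;-.001 -.001 .129 0 0 2 0;-.001 -.001 .129 0 0 2 0;-.001 -.001 .129 0 0 2 0;-.001 -.001 .129 0 0 2 0;-.001 -.001 .129 0 0 2 0'; python3 steer.py '0 0 -.02 0 0 0 0;0 0 -.05 0 0 0 0;0 0 -.08 0 0 0 0;0 0 -.105 0 0 0 0;0 0 -.105 0 0 0 0;0 0 -.105 0 0 0 0'
python3 - <<'E'
from rims import *
w=snap('wrist');go(.6388,-.082,.12,54);pickle.dump(w,open('w5.pkl','wb'))
for e in rims(w[0],175,100):print(e[0].round(1),np.round(e[1],1),onz(w[1],w[2],e[0],.173).round(4),onz(w[1],w[2],e[0],.056).round(4))
E
```

```text
time_s: 11.75
position: [0.4441, -0.0603, 0.0386]
tcp_rot: [[0.587, 0.81, 0.0], [0.81, -0.587, -0.0], [0.0, 0.0, -1.0]]
force: [-0.6, 1.2, 1.0]
opening: 0.45
grasp_force: 30.0
time_s: 12.35
position: [0.4439, -0.0602, 0.1435]
tcp_rot: [[0.587, 0.81, 0.0], [0.81, -0.587, -0.0], [0.0, 0.0, -1.0]]
force: [-0.5, -0.1, -1.1]
opening: 0.457
grasp_force: 30.0
d [0.0969 0.1713 0.0225] rows 4.0 yaw now 54.08 rz 0.08 tiltfix [-0.09  0.03  0.  ] j [-22.1  24.5 111.5  -0.   44.1  13.8]
[467.7  77.9] [53.5 65.6] [ 0.568  -0.0413  0.173 ] [ 0.6376 -0.0807  0.056 ]
[435.   81.9] [66.6 86.7] [ 0.5561 -0.0347  0.173 ] [ 0.6153 -0.0682  0.056 ]
```

```bash
python3 steer.py '.02 .035 0 0 0 0 0;.045 .08 0 0 0 0 0;.07 .125 0 0 0 0 0;.09 .16 0 0 0 0 0;.097 .1715 0 0 0 0 0;.097 .1715 .01 0 0 0 0;.097 .1715 .02 0 0 0 0;.097 .1715 .025 0 0 0 0;.097 .1715 .025 0 0 0 0'
python3 - <<'E'
from rims import *
w=snap('wrist');go(.6388,-.082,.0996,54);pickle.dump(w,open('w6.pkl','wb'));s=snap('scene')
for e in rims(w[0],175,100):print(e[0].round(1),np.round(e[1],1),onz(w[1],w[2],e[0],.056).round(4))
for e in rims(s[0],175,40):print('s',e[0].round(1),np.round(e[1],1),onz(s[1],s[2],e[0],.056).round(4))
c=cv2.resize(s[0][150:270,200:360],(512,384),interpolation=2)
cv2.imwrite('pics/p6.png',cv2.resize(np.hstack([w[0],c]),(800,300))[:,:,::-1])
E
```

```text
time_s: 13.3
position: [0.6371, -0.0817, 0.1164]
tcp_rot: [[0.587, 0.81, -0.005], [0.81, -0.587, 0.002], [-0.002, -0.005, -1.0]]
force: [-0.0, 0.6, -1.7]
opening: 0.456
grasp_force: 30.0
d [0.0004 0.0007 0.0179] rows 1.0 yaw now 54.07 rz 0.07 tiltfix [-0.18  0.06 -0.  ] j [-17.3  38.8  84.2  -0.   57.1  18.7]
s [156.  264.5] [11.3 15.7] [ 0.4428 -0.3373  0.056 ]
s [309.  186.4] [14.9 17.4] [0.6269 0.0868 0.056 ]
```

View pics/p6.png

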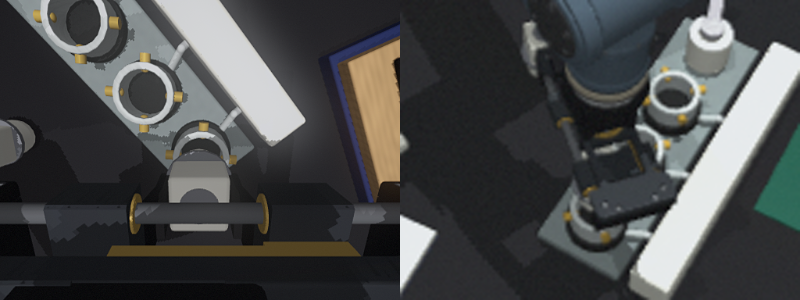

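The cartridge is over socket 0 as far as these views show. I'll lower it into the mouth slowly and watch lateral forces.

```bash
python3 steer.py '0 0 .008 0 0 0 0;0 0 .016 0 0 0 0;0 0 .02 0 0 0 0;0 0 .02 0 0 0 0'; python3 -c "
from h import *
go(.6385,-.0818,.0886,54)"
```

```text
time_s: 13.8
position: [0.6391, -0.0821, 0.0976]
tcp_rot: [[0.587, 0.81, -0.002], [0.81, -0.587, 0.001], [-0.001, -0.002, -1.0]]
force: [-0.1, -0.2, -1.1]
opening: 0.457
grasp_force: 30.0
d [-0.0001 -0.0007  0.009 ] rows 1.0 yaw now 54.08 rz 0.08 tiltfix [-0.11  0.04  0.  ] j [-17.2  40.4  84.8   0.   54.9  18.7]
```

```bash
python3 steer.py '0 -.0005 .003 0 0 0 0;0 -.0005 .006 0 0 0 0;0 -.0005 .008 0 0 0 0;0 -.0005 .01 0 0 0 0;0 -.0005 .01 0 0 0 0'; python3 -c "
from h import *
print(np.round(bot.read_state()['moment'],2));go(.6385,-.0818,.0666,54)"
```

```text
time_s: 14.3
position: [0.6393, -0.082, 0.0882]
tcp_rot: [[0.587, 0.81, -0.001], [0.81, -0.587, 0.0], [-0.0, -0.001, -1.0]]
force: [0.4, -0.3, -1.4]
opening: 0.456
grasp_force: 30.0
[ 0.05 -0.06  0.01]
d [-0.0003 -0.0007  0.0216] rows 1.0 yaw now 54.09 rz 0.09 tiltfix [-0.03  0.01  0.  ] j [-17.2  41.1  85.1  -0.   53.8  18.7]
```

Free entry with no force. Now twisting it down.

```bash
python3 steer.py '0 0 .0005 0 0 8 0;0 0 .001 0 0 16 0;0 0 .0015 0 0 24 0;0 0 .0022 0 0 16 0;0 0 .003 0 0 8 0;0 0 .0038 0 0 0 0;0 0 .0046 0 0 -8 0;0 0 .0054 0 0 -16 0;0 0 .0062 0 0 -24 0'; python3 -c "
from h import *
go(.6385,-.0818,.0666,54)"
```

```text
time_s: 15.2
position: [0.639, -0.0817, 0.0825]
tcp_rot: [[0.201, 0.98, -0.001], [0.98, -0.201, 0.001], [0.0, -0.001, -1.0]]
force: [-0.7, 0.4, -0.4]
opening: 0.456
grasp_force: 30.0
d [-0.0002 -0.0005  0.0159] rows 1.0 yaw now 78.4 rz 24.4 tiltfix [-0.06 -0.03  0.  ] j [-17.2  41.5  85.3   0.   53.2  -5.6]
```

```bash
python3 steer.py '0 0 .0006 0 0 8 0;0 0 .0012 0 0 16 0;0 0 .0018 0 0 24 0;0 0 .0024 0 0 32 0;0 0 .003 0 0 40 0;0 0 .0036 0 0 48 0'; python3 -c "
from h import *
go(.6385,-.0818,.0666,54)"
```

```text
time_s: 15.8
position: [0.6392, -0.0817, 0.0796]
tcp_rot: [[0.868, 0.497, -0.001], [0.497, -0.868, 0.0], [-0.0, -0.001, -1.0]]
force: [-1.0, 2.2, 2.6]
opening: 0.457
grasp_force: 30.0
d [-0.0007 -0.0002  0.013 ] rows 1.0 yaw now 29.79 rz -24.21 tiltfix [-0.03  0.02  0.  ] j [-17.2  41.8  85.4   0.   52.9  43. ]
```

```bash
python3 steer.py '0 0 .0006 0 0 -8 0;0 0 .0012 0 0 -16 0;0 0 .0018 0 0 -24 0;0 0 .0024 0 0 -32 0;0 0 .003 0 0 -40 0;0 0 .0036 0 0 -48 0'; python3 -c "
from h import *
go(.6385,-.0818,.0666,54)"
```

```text
time_s: 16.4
position: [0.6392, -0.0818, 0.0764]
tcp_rot: [[0.202, 0.979, -0.0], [0.979, -0.202, 0.001], [0.001, -0.001, -1.0]]
force: [-2.0, 1.0, 4.3]
opening: 0.458
grasp_force: 30.0
d [-0.0002 -0.0006  0.0098] rows 1.0 yaw now 78.35 rz 24.35 tiltfix [-0.03 -0.03  0.  ] j [-17.2  42.   85.5   0.   52.5  -5.6]
```

```bash
python3 steer.py '0 0 .0006 0 0 8 0;0 0 .0012 0 0 16 0;0 0 .0018 0 0 24 0;0 0 .0024 0 0 32 0;0 0 .003 0 0 40 0;0 0 .0036 0 0 48 0'; python3 -c "
from h import *
go(.6385,-.0818,.0666,54)"; python3 steer.py '0 0 .0006 0 0 -8 0;0 0 .0012 0 0 -16 0;0 0 .0018 0 0 -24 0;0 0 .0024 0 0 -32 0;0 0 .003 0 0 -40 0;0 0 .0036 0 0 -48 0'
```

```text
time_s: 17.0
position: [0.6393, -0.0818, 0.0721]
tcp_rot: [[0.867, 0.498, -0.0], [0.498, -0.867, -0.0], [-0.0, -0.0, -1.0]]
force: [-1.2, 0.0, 2.0]
opening: 0.457
grasp_force: 30.0
d [-0.0007 -0.0004  0.0055] rows 1.0 yaw now 29.87 rz -24.13 tiltfix [-0.    0.02  0.  ] j [-17.2  42.4  85.6  -0.   52.   42.9]
time_s: 17.6
position: [0.6392, -0.0818, 0.0684]
tcp_rot: [[0.203, 0.979, -0.0], [0.979, -0.203, 0.001], [0.001, -0.001, -1.0]]
force: [-1.8, 2.2, 1.1]
opening: 0.456
grasp_force: 30.0
```

```bash
python3 steer.py '0 0 .0006 0 0 8 0;0 0 .0012 0 0 16 0;0 0 .0018 0 0 24 0;0 0 .0024 0 0 32 0;0 0 .003 0 0 40 0;0 0 .0036 0 0 48 0'; python3 steer.py '0 0 .0006 0 0 -8 0;0 0 .0012 0 0 -16 0;0 0 .0012 0 0 -24 0;0 0 .0012 0 0 -24 0'
```

```text
time_s: 18.2
position: [0.6394, -0.0817, 0.0653]
tcp_rot: [[0.867, 0.498, -0.0], [0.498, -0.867, 0.0], [-0.0, -0.0, -1.0]]
force: [-1.7, 1.9, 4.5]
opening: 0.458
grasp_force: 30.0
time_s: 18.6
position: [0.6393, -0.0816, 0.0646]
tcp_rot: [[0.584, 0.812, -0.0], [0.812, -0.584, 0.0], [0.0, -0.0, -1.0]]
force: [-2.0, 1.6, 5.4]
opening: 0.457
grasp_force: 30.0
```

```bash
python3 steer.py '0 0 .0005 0 0 8 0;0 0 .001 0 0 16 0;0 0 .0015 0 0 8 0;0 0 .0015 0 0 0 0;0 0 .0015 0 0 0 0'; python3 steer.py '0 0 0 0 0 0 .62;0 0 0 0 0 0 .62;0 0 0 0 0 0 .62;0 0 0 0 0 0 .62;0 0 0 0 0 0 .62;0 0 -.03 0 0 0 .62;0 0 -.07 0 0 0 .62;0 0 -.1 0 0 0 .8;0 0 -.13 0 0 0 1;0 0 -.16 0 0 0 1'
python3 -c "
from h import *
w=snap('wrist');s=snap('scene');t=snap('top');pickle.dump((w,s,t),open('w7.pkl','wb'))
go(.6,.02,.3,5);go(.463,.0593,.15,52);
c=cv2.resize(s[0][130:280,180:380],(512,384),interpolation=2)
cv2.imwrite('pics/p7.png',cv2.resize(np.hstack([w[0],c]),(800,300))[:,:,::-1])"
```

```text
time_s: 19.1
position: [0.6394, -0.0818, 0.0636]
tcp_rot: [[0.584, 0.812, 0.0], [0.812, -0.584, 0.0], [0.0, -0.0, -1.0]]
force: [-3.6, 1.4, 8.3]
opening: 0.456
grasp_force: 30.0
time_s: 20.1
position: [0.6394, -0.0822, 0.2227]
tcp_rot: [[0.587, 0.81, 0.0], [0.81, -0.587, -0.0], [-0.0, 0.0, -1.0]]
force: [0.1, 0.0, 0.6]
opening: 0.809
grasp_force: 0.0
d [ 0.0592 -0.093  -0.0765] rows 3.0 yaw now 54.08 rz 49.08 tiltfix [ 0.31 -0.1   0.  ] j [-17.2  31.7  79.   -0.   69.   18.7]
d [ 0.0104 -0.2278  0.0727] rows 5.0 yaw now 54.08 rz 2.08 tiltfix [ 0.31 -0.1   0.  ] j [-17.2  31.7  79.   -0.   69.   18.7]
```

View pics/p7.png

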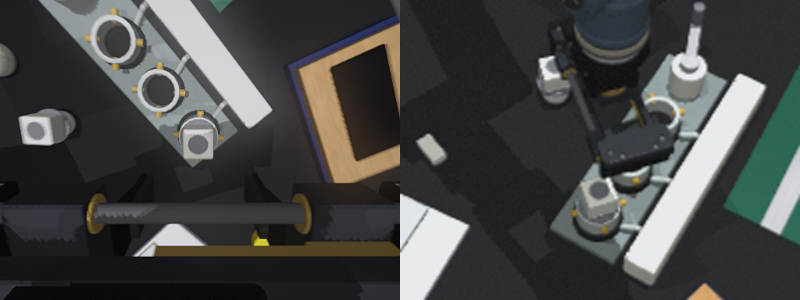

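The cartridge stands upright in socket 0, flange on the rim (wrist crop (198,143), half scale). Now the second cartridge.

```bash
python3 steer.py '.01 -.228 .02 0 0 2 1;.01 -.228 .02 0 0 2 1;.01 -.228 .02 0 0 2 1;.01 -.228 .02 0 0 2 1;.01 -.228 .02 0 0 2 1;.01 -.228 .055 0 0 2 1;.01 -.228 .055 0 0 2 1;.01 -.228 .055 0 0 2 1'
cat > sq.py <<'E'
from rims import *
w=snap('wrist');pickle.dump(w,open('wl.pkl','wb'))
for e in rims(w[0],175,100):print(e[0].round(1),np.round(e[1],1),"z68",onz(w[1],w[2],e[0],.068).round(4),"z96",onz(w[1],w[2],e[0],.096).round(4),"z56",onz(w[1],w[2],e[0],.056).round(4))
m=(cv2.cvtColor(w[0],cv2.COLOR_RGB2GRAY)>185).astype(np.uint8)
for c in cv2.findContours(m,0,1)[0]:
    if 300<cv2.contourArea(c)<6000:
        q=cv2.approxPolyDP(c,.04*cv2.arcLength(c,1),True)[:,0].astype(float)
        if len(q)==4:
            X=np.array([onz(w[1],w[2],p,.068) for p in q]);e=np.roll(X,-1,0)-X
            print(q.tolist(),X.mean(0).round(4),np.linalg.norm(e,axis=1).round(3),np.degrees(np.arctan2(e[:,1],e[:,0])).round(1))
E
python3 sq.py; python3 -c "
from h import *
go(.463,.0593,.0385,52)
c=pickle.load(open('w7.pkl','rb'));P=[]
t=pickle.load(open('wl.pkl','rb'))
import rims
for n,q,a in(('w7',c[0],100),('s7',c[1],30),('t7',c[2],30)):
    for e in rims.rims(q[0],165,a):print(n,e[0].round(1),np.round(e[1],1),onz(q[1],q[2],e[0],.096).round(4))
"
```

```text
time_s: 21.05
position: [0.4602, 0.0597, 0.1658]
tcp_rot: [[0.615, 0.789, -0.003], [0.789, -0.615, 0.0], [-0.002, -0.003, -1.0]]
force: [0.6, -0.7, -0.6]
opening: 0.999
grasp_force: 0.0
[257.2 189. ] [28.4 29. ] z68 [0.4633 0.0601 0.068 ] z96 [0.4682 0.0667 0.096 ] z56 [0.4612 0.0573 0.056 ]
[444.5 122. ] [47.2 56. ] z68 [0.6268 0.0088 0.068 ] z96 [0.614 0.021 0.096] z56 [0.6323 0.0036 0.056 ]
[426.2 120.5] [70.6 79.9] z68 [0.615  0.0195 0.068 ] z96 [0.6035 0.0305 0.096 ] z56 [0.6199 0.0148 0.056 ]
[389.9  45.3] [53.1 61.6] z68 [0.6204 0.0896 0.068 ] z96 [0.6083 0.093  0.096 ] z56 [0.6255 0.0881 0.056 ]
[368.3  52.9] [59.3 81.5] z68 [0.6038 0.0954 0.068 ] z96 [0.5935 0.0982 0.096 ] z56 [0.6083 0.0942 0.056 ]
[[235.0, 167.0], [237.0, 207.0], [277.0, 207.0], [277.0, 169.0]] [0.4635 0.0613 0.068 ] [0.038 0.037 0.036 0.038] [-126.2  -37.9   53.3  139.3]
d [0.001  0.0015 0.128 ] rows 3.0 yaw now 52.06 rz 0.06 tiltfix [-0.02  0.02 -0.  ] j [ -6.5  23.1 107.9  -0.   49.1  31.5]
w7 [253.1 184.9] [27.2 27.5] [ 0.6372 -0.0828  0.096 ]
w7 [ 45.2 167.1] [21.2 26.3] [0.4803 0.0537 0.096 ]
w7 [202.2 115.7] [43.2 45.9] [0.6382 0.0007 0.096 ]
w7 [144.8  50. ] [45.3 51.7] [0.6324 0.0752 0.096 ]
s7 [156.  264.4] [11.  15.7] [ 0.4612 -0.3444  0.096 ]
t7 [345.4 222. ] [7.8 9.5] [ 0.4243 -0.321   0.096 ]
t7 [221.5 167.5] [13.5 14.8] [0.6134 0.0862 0.096 ]
t7 [ 55.7 205.2] [ 8.2 10.6] [0.4912 0.6311 0.096 ]
```

```bash
python3 steer.py '.002 .0018 .045 0 0 0 1;.002 .0018 .09 0 0 0 1;.002 .0018 .115 0 0 0 1;.002 .0018 .1275 0 0 0 1;.002 .0018 .1275 0 0 0 1;.002 .0018 .1275 0 0 0 1;.002 .0018 .1275 0 0 0 0;.002 .0018 .1275 0 0 0 0;.002 .0018 .1275 0 0 0 0;.002 .0018 .1275 0 0 0 0;.002 .0018 .1275 0 0 0 0;.002 .0018 .1275 0 0 0 0;.002 .0018 .1275 0 0 0 0;.002 .0018 .1275 0 0 0 0'; python3 steer.py '0 0 -.02 0 0 0 0;0 0 -.05 0 0 0 0;0 0 -.08 0 0 0 0;0 0 -.105 0 0 0 0;0 0 -.105 0 0 0 0;0 0 -.105 0 0 0 0'
python3 - <<'E'
from h import *
go(.6325,.003,.1435,52)
E
```

```text
time_s: 22.5
position: [0.4633, 0.0603, 0.0392]
tcp_rot: [[0.614, 0.789, -0.0], [0.789, -0.614, 0.0], [-0.0, -0.0, -1.0]]
force: [0.2, 0.4, 1.2]
opening: 0.458
grasp_force: 29.9
time_s: 23.1
position: [0.4631, 0.0603, 0.1442]
tcp_rot: [[0.614, 0.789, 0.0], [0.789, -0.614, -0.0], [0.0, 0.0, -1.0]]
force: [0.3, -0.4, -1.6]
opening: 0.457
grasp_force: 29.9
d [0.0589 0.1688 0.0008] rows 4.0 yaw now 52.08 rz 0.08 tiltfix [ 0.02 -0.01  0.  ] j [ -6.3  25.5 108.8   0.   45.6  31.6]
```

```bash
python3 steer.py '.012 .034 0 0 0 0 0;.028 .08 0 0 0 0 0;.043 .123 0 0 0 0 0;.055 .157 0 0 0 0 0;.059 .169 0 0 0 0 0;.059 .169 .015 0 0 0 0;.059 .169 .03 0 0 0 0;.059 .169 .04 0 0 0 0;.059 .169 .045 0 0 0 0;.059 .169 .045 0 0 0 0;.059 .169 .045 0 0 0 0'
python3 - <<'E'
from h import *
go(.6325,.003,.088,52)
w=snap('wrist');s=snap('scene');c=cv2.resize(s[0][130:280,180:380],(512,384),interpolation=2)
cv2.imwrite('pics/p8.png',cv2.resize(np.hstack([w[0],c]),(800,300))[:,:,::-1])
E
```

```text
time_s: 24.2
position: [0.633, 0.0031, 0.0993]
tcp_rot: [[0.614, 0.789, 0.0], [0.789, -0.614, -0.0], [0.0, 0.0, -1.0]]
force: [0.4, 0.1, -1.0]
opening: 0.455
grasp_force: 29.9
d [-0.0003 -0.0003  0.0113] rows 1.0 yaw now 52.09 rz 0.09 tiltfix [ 0.01 -0.01 -0.  ] j [-9.8 39.5 86.6  0.  53.8 28.1]
```

View pics/p8.png

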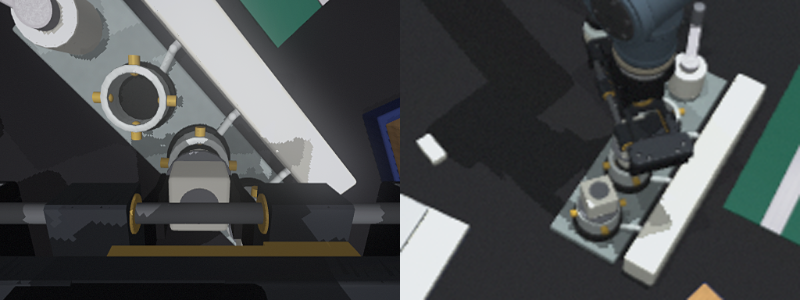

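The held cartridge is centred over socket 1 (wrist crop (200,150)), and the first one stands seated. Going in.

```bash
python3 steer.py '0 0 .003 0 0 0 0;0 0 .006 0 0 0 0;0 0 .009 0 0 0 0;0 0 .012 0 0 0 0;0 0 .012 0 0 0 0'; python3 steer.py '0 0 .0007 0 0 8 0;0 0 .0014 0 0 16 0;0 0 .002 0 0 24 0;0 0 .0027 0 0 16 0;0 0 .0034 0 0 8 0;0 0 .004 0 0 0 0;0 0 .0047 0 0 -8 0;0 0 .0054 0 0 -16 0;0 0 .006 0 0 -24 0'; python3 steer.py '0 0 .0006 0 0 8 0;0 0 .0012 0 0 16 0;0 0 .0018 0 0 24 0;0 0 .0024 0 0 32 0;0 0 .003 0 0 40 0;0 0 .0036 0 0 48 0'
```

```text
time_s: 24.8
position: [0.6324, 0.003, 0.0865]
tcp_rot: [[0.615, 0.789, -0.001], [0.789, -0.615, 0.0], [-0.001, -0.001, -1.0]]
force: [-0.2, 0.5, 0.1]
opening: 0.457
grasp_force: 29.9
time_s: 25.7
position: [0.6326, 0.0031, 0.0814]
tcp_rot: [[0.235, 0.972, -0.001], [0.972, -0.235, 0.0], [0.0, -0.001, -1.0]]
force: [-1.4, 0.1, 1.6]
opening: 0.459
grasp_force: 29.9
time_s: 26.3
position: [0.6326, 0.0031, 0.0786]
tcp_rot: [[0.885, 0.466, -0.001], [0.466, -0.885, 0.0], [-0.001, -0.0, -1.0]]
force: [-1.6, 0.5, 3.9]
opening: 0.457
grasp_force: 29.9
```

```bash
python3 steer.py '0 0 .0006 0 0 -8 0;0 0 .0012 0 0 -16 0;0 0 .0018 0 0 -24 0;0 0 .0024 0 0 -32 0;0 0 .003 0 0 -40 0;0 0 .0036 0 0 -48 0'; python3 steer.py '0 0 .0006 0 0 8 0;0 0 .0012 0 0 16 0;0 0 .0018 0 0 24 0;0 0 .0024 0 0 32 0;0 0 .003 0 0 40 0;0 0 .0036 0 0 48 0';  python3 steer.py '0 0 .0006 0 0 -8 0;0 0 .0012 0 0 -16 0;0 0 .0018 0 0 -24 0;0 0 .0024 0 0 -32 0;0 0 .003 0 0 -40 0;0 0 .0036 0 0 -48 0'
```

```text
time_s: 26.9
position: [0.6326, 0.0032, 0.0745]
tcp_rot: [[0.237, 0.972, -0.001], [0.972, -0.237, 0.001], [0.001, -0.001, -1.0]]
force: [-1.6, -0.1, 1.6]
opening: 0.456
grasp_force: 30.0
time_s: 27.5
position: [0.6326, 0.0031, 0.0708]
tcp_rot: [[0.884, 0.468, -0.001], [0.468, -0.884, -0.0], [-0.001, 0.0, -1.0]]
force: [-1.0, -2.7, 2.0]
opening: 0.458
grasp_force: 29.9
time_s: 28.1
position: [0.6326, 0.0031, 0.0671]
tcp_rot: [[0.237, 0.971, -0.001], [0.971, -0.237, 0.001], [0.001, -0.001, -1.0]]
force: [-1.5, 1.3, 1.3]
opening: 0.459
grasp_force: 30.0
```

Near home (TCP 0.0672 expected). I'll press slightly while turning, until the force shows the flange on the rim.

```bash
python3 steer.py '0 0 .0006 0 0 8 0;0 0 .0012 0 0 16 0;0 0 .0018 0 0 24 0;0 0 .0024 0 0 32 0;0 0 .003 0 0 40 0;0 0 .003 0 0 40 0'; python3 steer.py '0 0 .0005 0 0 -8 0;0 0 .001 0 0 -16 0;0 0 .001 0 0 -16 0;0 0 .001 0 0 -16 0'
```

```text
time_s: 28.7
position: [0.6326, 0.0029, 0.065]
tcp_rot: [[0.81, 0.587, -0.001], [0.587, -0.81, -0.0], [-0.001, -0.0, -1.0]]
force: [-3.1, -1.7, 5.6]
opening: 0.458
grasp_force: 30.0
time_s: 29.1
position: [0.633, 0.0031, 0.0644]
tcp_rot: [[0.615, 0.789, 0.001], [0.789, -0.615, 0.0], [0.001, 0.0, -1.0]]
force: [-2.1, -0.3, 7.6]
opening: 0.46
grasp_force: 30.0
```

```bash
python3 steer.py '0 0 0 0 0 0 .62;0 0 0 0 0 0 .62;0 0 0 0 0 0 .62;0 0 0 0 0 0 .62;0 0 0 0 0 0 .62;0 0 -.03 0 0 0 .62;0 0 -.07 0 0 0 .62;0 0 -.1 0 0 0 .8;0 0 -.14 0 0 0 1;0 0 -.18 0 0 0 1;0 0 -.22 0 0 0 1;0 0 -.22 0 0 0 1'
python3 -c "
from h import *
go(.55,.02,.32,5)"
```

```text
time_s: 30.3
position: [0.6367, 0.0024, 0.2898]
tcp_rot: [[0.614, 0.789, 0.014], [0.789, -0.614, -0.002], [0.007, 0.012, -1.0]]
force: [-0.3, -0.5, 0.8]
opening: 0.96
grasp_force: 0.0
d [-0.0392 -0.0788 -0.0314] rows 2.0 yaw now 52.09 rz 47.09 tiltfix [ 0.71 -0.38 -0.  ] j [-9.8 27.1 76.3  0.  75.7 28.1]
```

```bash
python3 steer.py '-.04 -.08 -.01 0 0 47 1;-.04 -.08 -.01 0 0 47 1;-.04 -.08 -.01 0 0 47 1;-.04 -.08 -.01 0 0 47 1;-.04 -.08 -.01 0 0 47 1;-.04 -.08 -.01 0 0 47 1;-.04 -.08 -.01 0 0 47 1;-.04 -.08 -.01 0 0 47 1'; python3 - <<'E'
from rims import *
V={n:snap(n) for n in('wrist','scene','top')};pickle.dump(V,open('v9.pkl','wb'))
go(.588,.247,.2,149)
for n,q in V.items():
    print(n)
    for e in rims(q[0],165,{'wrist':100}.get(n,25)):
        X=onz(q[1],q[2],e[0],.096)
        if .55<X[0]<.7 and -.15<X[1]<.15 or n=='wrist':print(e[0].round(1),np.round(e[1],1),X.round(4))
c=cv2.resize(V['scene'][0][120:300,130:370],(512,384),interpolation=2)
cv2.imwrite('pics/p9.png',cv2.resize(np.hstack([V['wrist'][0],c]),(800,300))[:,:,::-1])
E
```

```text
time_s: 31.1
position: [0.5448, 0.0206, 0.2921]
tcp_rot: [[0.996, 0.09, -0.001], [0.09, -0.996, 0.0], [-0.001, -0.0, -1.0]]
force: [0.3, -0.1, -0.2]
opening: 1.004
grasp_force: 0.0
d [ 0.0631 -0.2217  0.0924] rows 5.0 yaw now 5.13 rz 36.13 tiltfix [-0.01  0.03  0.  ] j [-9.6 19.6 88.5 -0.  71.9 75.3]
wrist
[349.5  98. ] [22.8 25. ] [ 0.638  -0.0821  0.096 ]
[138.3  95.3] [18.8 23.4] [0.6189 0.1614 0.096 ]
[208.2  96. ] [36.4 38.7] [0.6254 0.081  0.096 ]
[276.   96.1] [23.5 24.3] [0.6324 0.003  0.096 ]
scene
[279.2 224.7] [ 9.2 10.7] [ 0.6398 -0.0809  0.096 ]
[296.  200.4] [ 9.1 10.2] [0.6342 0.0048 0.096 ]
[309.1 186.4] [15.  17.6] [0.6383 0.0628 0.096 ]
top
```

View pics/p9.png

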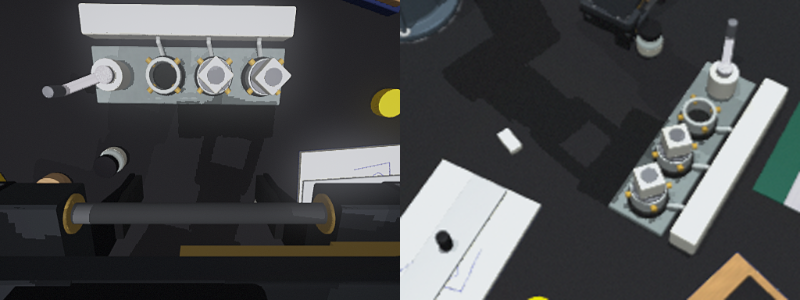

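Both cartridges are seated and upright (heights agree across views), socket 2 is empty, and the cover lies flat on the book. No third cartridge is in sight. Next comes the lever: I'll move above its knob.

```bash
python3 steer.py '.063 -.222 .1 0 0 20 1;.063 -.222 .1 0 0 20 1;.063 -.222 .1 0 0 20 1;.063 -.222 .1 0 0 20 1;.063 -.222 .1 0 0 20 1;.063 -.222 .1 0 0 20 1;.063 -.222 .1 0 0 20 1;.063 -.222 .1 0 0 20 .6;.063 -.222 .1 0 0 20 .6'; python3 - <<'E'
from h import *
w=snap('wrist');pickle.dump(w,open('w10.pkl','wb'));cv2.imwrite('pics/w10.png',w[0][:,:,::-1])
go(.5875,.2465,.081,-15);K,V=w[1],w[2];print(proj(K,V,(.5875,.2465,.11)),proj(K,V,(.6184,.1774,.074)))
E
```

```text
time_s: 32.15
position: [0.5888, 0.2457, 0.1938]
tcp_rot: [[0.966, -0.259, 0.001], [-0.259, -0.966, -0.0], [0.001, -0.0, -1.0]]
force: [-0.4, -0.3, 0.1]
opening: 0.892
grasp_force: 0.0
d [-0.0017 -0.0004  0.1129] rows 3.0 yaw now -15.03 rz -0.03 tiltfix [-0.02 -0.08 -0.  ] j [ 12.6  33.   81.8  -0.   65.1 117.7]
[253.47162833 198.1042093 ] [315.51126696 138.40454188]
```

View pics/w10.png

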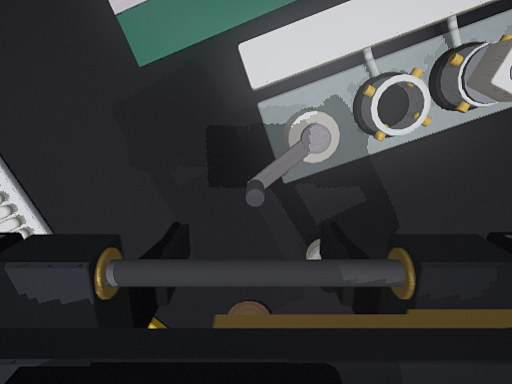

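The knob's top is at (255,196) against a predicted (253.5,198), and the axis cap is at (316,138) as predicted. Descending to grip.

```bash
python3 steer.py '-.001 0 .04 0 0 0 .6;-.001 0 .08 0 0 0 .6;-.001 0 .1 0 0 0 .6;-.001 0 .113 0 0 0 .6;-.001 0 .113 0 0 0 .6;-.001 0 .113 0 0 0 .6;-.001 0 .113 0 0 0 0;-.001 0 .113 0 0 0 0;-.001 0 .113 0 0 0 0;-.001 0 .113 0 0 0 0;-.001 0 .113 0 0 0 0;-.001 0 .113 0 0 0 0;-.001 0 .113 0 0 0 0'; python3 - <<'E'
from h import *
s=bot.read_state();R=np.array(s['tcp_rot']);p=np.array(s['position']);a=np.array([.6184,.1774,0]);v=p-a;v[2]=0
print(np.linalg.norm(v),np.degrees(np.arctan2(v[1],v[0])))
for t in (10,20,30,40,50,60,66,69,71):
    c,q=np.cos(np.radians(t)),np.sin(np.radians(t));x=np.array([c*v[0]-q*v[1],q*v[0]+c*v[1],0]);print(t,(R.T@(x-v)).round(4))
E
```

```text
time_s: 33.5
position: [0.5871, 0.2462, 0.0799]
tcp_rot: [[0.966, -0.257, -0.001], [-0.257, -0.966, -0.002], [-0.0, 0.002, -1.0]]
force: [-0.1, -5.4, 2.3]
opening: 0.196
grasp_force: 30.0
0.07558690008004591 114.48435558536919
10 [-0.0094  0.0092  0.    ]
20 [-0.0171  0.0199  0.0001]
30 [-0.0228  0.0318  0.0001]
40 [-0.0264  0.0445  0.0001]
50 [-0.0276  0.0576  0.0002]
60 [-0.0266  0.0707  0.0002]
66 [-0.025   0.0785  0.0002]
69 [-0.0238  0.0823  0.0002]
71 [-0.0229  0.0847  0.0002]
```

```bash
python3 steer.py '-.0094 .0092 0 0 0 0 0;-.0171 .0199 0 0 0 0 0;-.0228 .0318 0 0 0 0 0;-.0264 .0445 0 0 0 0 0;-.0276 .0576 0 0 0 0 0;-.0266 .0707 0 0 0 0 0;-.025 .0785 0 0 0 0 0;-.0240 .0818 0 0 0 0 0;-.0240 .0818 0 0 0 0 0;-.0240 .0818 0 0 0 0 0;-.0240 .0818 0 0 0 0 0'; python3 - <<'E'
from h import *
s=bot.read_state();p=np.array(s['position']);v=p-[.6184,.1774,0];print(np.degrees(np.arctan2(v[1],v[0]))%360-114.5,np.hypot(*v[:2]))
E
```

```text
time_s: 34.6
position: [0.5406, 0.1777, 0.0799]
tcp_rot: [[0.966, -0.259, -0.004], [-0.259, -0.966, 0.005], [-0.005, -0.003, -1.0]]
force: [-5.3, 7.2, 4.2]
opening: 0.197
grasp_force: 30.0
65.30520379276157 0.07776195105770357
```

```bash
python3 steer.py '.001 .002 0 0 0 0 0;.002 .004 0 0 0 0 0;.002 .004 0 0 0 0 0;.002 .004 0 0 0 0 0'; python3 - <<'E'
from h import *
s=bot.read_state();p=np.array(s['position']);v=p-[.6184,.1774,0];print(np.degrees(np.arctan2(v[1],v[0]))%360-114.5,np.hypot(*v[:2]))
w=snap('wrist');q=snap('scene');c=cv2.resize(q[0][110:230,250:410],(512,384),interpolation=2)
cv2.imwrite('pics/p11.png',cv2.resize(np.hstack([w[0],c]),(800,300))[:,:,::-1])
E
```

```text
time_s: 35.0
position: [0.5411, 0.1738, 0.0799]
tcp_rot: [[0.966, -0.259, -0.005], [-0.259, -0.966, 0.005], [-0.006, -0.004, -1.0]]
force: [-6.0, 9.5, 5.1]
opening: 0.2
grasp_force: 30.0
68.13606170913187 0.07734229733090835
```

View pics/p11.png

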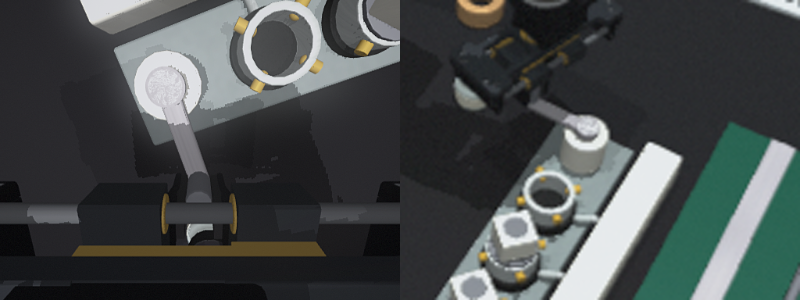

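The knob is still gripped and the arm points to the station's -x side, about 68° round. I'll nudge once more to feel the stop.

```bash
python3 steer.py '0 .002 0 0 0 0 0;0 .004 0 0 0 0 0;0 .004 0 0 0 0 0;0 .004 0 0 0 0 0'; python3 - <<'E'
from h import *
s=bot.read_state();p=np.array(s['position']);R=np.array(s['tcp_rot']);a=np.array([.6184,.1774,0]);v=p-a;v[2]=0;A=np.degrees(np.arctan2(v[1],v[0]))%360;print(A-114.5,np.hypot(*v[:2]))
for t in (55,40,25,10,2,0):
    r=np.radians(114.5+t);x=.0757*np.array([np.cos(r),np.sin(r),0]);print(t,(R.T@(x-v)).round(4))
E
```

```text
time_s: 35.5
position: [0.5411, 0.1732, 0.08]
tcp_rot: [[0.966, -0.26, -0.002], [-0.26, -0.965, 0.011], [-0.005, -0.01, -1.0]]
force: [-2.9, 20.2, 2.1]
opening: 0.198
grasp_force: 30.0
68.63959008515553 0.07740029695525119
55 [-0.0019 -0.0182  0.0002]
40 [-0.0009 -0.0379  0.0004]
25 [ 0.0051 -0.0567  0.0005]
10 [ 0.0159 -0.0733  0.0006]
2 [ 0.0233 -0.0808  0.0007]
0 [ 0.0253 -0.0825  0.0007]
```

The stop is felt (20 N, 68.6°). I'll walk it back to rest and release.

```bash
python3 steer.py '-.001 -.012 0 0 0 0 0;-.002 -.022 0 0 0 0 0;-.0015 -.032 0 0 0 0 0;-.001 -.042 0 0 0 0 0;.002 -.051 0 0 0 0 0;.005 -.0605 0 0 0 0 0;.010 -.07 0 0 0 0 0;.016 -.077 0 0 0 0 0;.023 -.0845 0 0 0 0 0;.025 -.0865 0 0 0 0 0;.025 -.0865 0 0 0 0 0'; python3 - <<'E'
from h import *
s=bot.read_state();p=np.array(s['position']);v=p-[.6184,.1774,0];print(np.degrees(np.arctan2(v[1],v[0]))%360-114.5,np.hypot(*v[:2]))
E
python3 steer.py '0 0 0 0 0 0 .6;0 0 0 0 0 0 .6;0 0 0 0 0 0 .6;0 0 0 0 0 0 .6;0 0 0 0 0 0 .6;0 0 -.04 0 0 0 .6;0 0 -.08 0 0 0 .6;0 0 -.12 0 0 0 .6;0 0 -.16 0 0 0 .6;0 0 -.2 0 0 0 .6;0 0 -.2 0 0 0 .6'
```

```text
time_s: 36.6
position: [0.5902, 0.2434, 0.0797]
tcp_rot: [[0.966, -0.257, 0.001], [-0.257, -0.966, -0.0], [0.001, 0.0, -1.0]]
force: [-2.4, -1.9, 2.4]
opening: 0.194
grasp_force: 30.0
-1.3402318229189234 0.07180433493375092
time_s: 37.7
position: [0.5931, 0.2446, 0.2871]
tcp_rot: [[0.966, -0.257, 0.014], [-0.257, -0.966, 0.003], [0.013, -0.007, -1.0]]
force: [0.7, 0.1, -0.1]
opening: 0.599
grasp_force: 0.0
```

```bash
python3 steer.py '-.08 .15 0 0 0 -15 1;-.08 .15 0 0 0 -15 1;-.08 .15 0 0 0 -15 1;-.08 .15 0 0 0 -15 1;-.08 .15 0 0 0 -15 1;-.08 .15 0 0 0 -15 1;-.08 .15 0 0 0 -15 1;-.08 .15 0 0 0 -15 1'; python3 - <<'E'
from rims import *
V={n:snap(n) for n in('wrist','scene','top')};q=V['wrist']
for e in rims(q[0],165,100):print(e[0].round(1),np.round(e[1],1),onz(q[1],q[2],e[0],.096).round(4))
q=V['scene']
for e in rims(q[0],165,25)[:12]:
    X=onz(q[1],q[2],e[0],.096)
    if .55<X[0]<.7:print('s',e[0].round(1),X.round(4))
print('levknob px',[proj(V[n][1],V[n][2],(.5875,.2465,.11)).round() for n in V])
cv2.imwrite('pics/p12.png',cv2.resize(np.hstack([V['wrist'][0],V['scene'][0]]),(800,300))[:,:,::-1])
E
```

```text
time_s: 38.5
position: [0.4744, 0.1199, 0.2795]
tcp_rot: [[1.0, 0.002, 0.0], [0.002, -1.0, 0.0], [0.0, -0.0, -1.0]]
force: [1.0, 0.3, -0.7]
opening: 0.998
grasp_force: 0.0
[127.6 223.2] [24.  27.9] [0.4068 0.2793 0.096 ]
[448.3  18.1] [25.  30.7] [ 0.638  -0.0822  0.096 ]
[281.7  39. ] [39.3 43.3] [0.6178 0.0909 0.096 ]
[285.2  34.1] [62.7 77.3] [0.6225 0.0873 0.096 ]
[365.9  23.7] [25.1 28.9] [0.6326 0.0032 0.096 ]
[342.4  39.7] [53.6 61.2] [0.6173 0.0264 0.096 ]
s [279.2 224.7] [ 0.6398 -0.0809  0.096 ]
s [296.  200.6] [0.6345 0.0045 0.096 ]
s [309.2 186.5] [0.6387 0.0628 0.096 ]
levknob px [array([133.,  68.]), array([329., 132.]), array([173., 175.])]
```

View pics/p12.png

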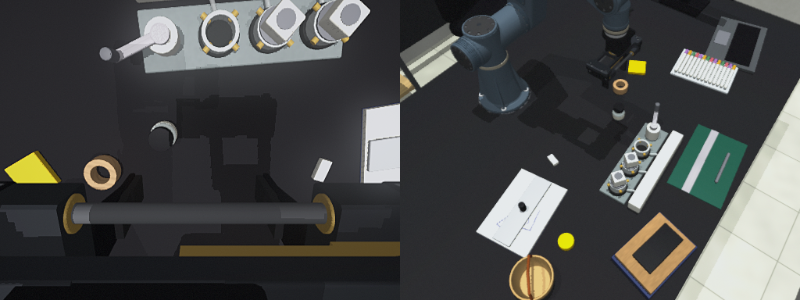

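The lever is back at rest (knob (134,69) against a predicted (133,68)). Both cartridges are seated, the cover is flat on the book, the bystanders are unmoved, and the arm is clear.

```bash
python3 steer.py '0 0 0 0 0 0 1;0 0 0 0 0 0 1;0 0 0 0 0 0 1;0 0 0 0 0 0 1'; python3 -c "
from rig import bot, vision, hand_in
print(hand_in())"
```

```text
time_s: 39.05
position: [0.4735, 0.1192, 0.2798]
tcp_rot: [[1.0, 0.001, 0.0], [0.001, -1.0, 0.0], [0.0, -0.0, -1.0]]
force: [0.8, 0.2, -0.1]
opening: 1.0
grasp_force: 0.0
the job is handed in; nothing more can be done
None
```

I handed the job in at about 39 s, with no verdict returned: the cover lies flat on the sketchbook, both cartridges found on the desk are seated in sockets 0 and 1, and the lever was swung to its stop and is back at rest.

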